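Switch on the leaning candle with the wand and hang the wand up

ROBOT

A 7-joint arm with a two-finger parallel gripper is mounted at the origin on the work surface. World frame = base frame: x ahead of the robot, y to its left, z up, the work surface at z = 0. Lengths are in m, angles in rad, forces in N, time in s.
With the tool pointing down it reaches from about 0.4 to 0.875 m from the base axis. Payload 6.5 kg.
Tool frame: the origin (TCP) lies on the centre line of the jaws, within the pads' length; the fingertips stand 14 mm ahead of it and the grasp point (between the pads) lies 5 mm behind it (arm.tip_extent is the distance from the TCP to the fingertips, in m); z points along the fingers, y is the line along which they close (so a half turn about z gives the same grasp; the last joint's range is limited). The gripper opens to 85 mm and grips with 20 to 120 N. Pads are 22 mm wide; open, the fingers measure 114 mm over their backs; the gripper's body (76 mm by 85 mm) begins 54 mm behind the grasp point. The pads swing forward as they close: fully open they stand 13 mm farther back than shut.
Start: joints at [1.128, 0.536, -0.004, 1.538, 0.003, 1.067, -0.071], TCP at [0.239, -0.604, 0.245] pointing down, gripper open.
Joint ranges: [-2.7, 2.7], [-0.37, 2.16], [-1.27, 1.26], [0.24, 2.4], [-1.31, 4.45], [0.19, 1.91], [-2.76, 2.76]. Speed limits (rad/s): [2.39, 2.39, 3.14, 3.14, 3.14, 3.14, 3.14].

INTERFACE

Orientations are given as a 3x3 rotation matrix whose columns are the frame's x, y, z axes.
In Python, from workcell import arm gives the robot as it stands.
- The arm moves only by the tool servo_tool, never from a script. Its argument "steps" is a list of rows, each a list of 4 numbers: the shift along the tool's x, y, z as a fraction of full scale, then the turn about the tool's z as a fraction of full scale. A call has 1 to 20 rows; each row is the pose to reach, as a shift and turn from the pose commanded when the call began, along the tool's axes at that moment; what a row does not reach only later rows make up. Full scale, the value 1, is 150 mm for a shift and 30 degrees for a turn. A row lasts 1/8 s, in which the tool goes at most 62.5 mm and 10.7 degrees, less where a joint would pass 70% of its speed; a pose out of reach is approached as far as the arm can. A call with a number of a shift or a turn outside -1 to 1 is refused whole. A call with a gripper value outside its range is refused whole. "jaw" is the opening, from -1 (shut) to 1 (fully open), set as the call begins (left out, the last holds). The fingers move at their own pace and stop on an object; "newtons" is the grip in N (left out, the last holds). Time passes only in rows, so rows that repeat a pose let the fingers close. It gives the time, the measured TCP pose, the force, the opening and the grip force at its end, in the units of the state.
- arm.observe(): the state, without advancing time (a new reading comes with each control period).
- arm.read_camera(name): name is "side" or "top" or "wrist"; returns (picture, depth): 480x640x3 uint8, blue, green, red; 480x640 float32, m along the optical axis (not along the pixel's ray), 0 where there is no reading.
- arm.calibration(name): a dict with "fx", "fy", "cx", "cy" (pixels), "dist" ([k1, k2, p1, p2, k3] as OpenCV has them; the pictures are not rectified), "extrinsics" (4x4, takes a point from world to camera coordinates). Camera axes: x right, y down, z forward; pixel columns grow to the right and rows downward; lengths in m; the calibration is good to about 2 mm. A picture is of the moment at which its call begins: read the wrist's pose just before it. calibration takes no time and is no camera call; for the wrist camera it gives the pose at the moment of the call.
- arm.finish_job(): hands the job in; it is judged then, once.
The state is a dict: "time": time; "qpos": joint angles; "qvel": joint speeds; "joint_efforts": joint torques, N m; "ee_pos": TCP position; "tool_rot": TCP orientation; "ft_force": force on the tool from outside, world axes, zero at the start; "torque": the same for the moment, N m; "finger_gap": opening from 0.0 (shut) to 1.0 (fully open); "finger_force": force on a finger pad.
Only numpy, scipy, OpenCV 4.12 (cv2) and the standard library are available. Lean on these libraries where they do the work, as an engineer would, in place of code of your own. Each camera call takes 0.05 s, during which the arm holds its last target. There are 200 camera calls.

TASK

Take the candle wand from its cradle, dip the ball of its leg into the leaning candle pot and gently press the candle's switch at the bottom until it clicks. Draw the wand out of the pot again and hang it by its eye on the peg of the stand, hanging freely and still. Do not drop the wand, and leave the other things on the table where they are.

Things in the scene. Friction and masses are not known exactly. Their poses are not given: they have to be found in the camera images.
- wand: Candle wand, about 70 g. Flat-sided wooden handle 130 long (wand x), 10 wide (y), 14 mm high (z). Origin at the handle's centre: grip it here (balance about 15 mm towards the leg, 15 mm below). At x = +70 mm an 8 mm thick steel leg runs to wand -z, ending in an 11 mm ball; at the other end is a steel eye. Lies level in the cradle, wand z up, leg hanging down, centre 125 mm above the table.
- wand_tip (a point): Lowest point of the ball at the end of the leg: wand (70, 0, -105.5) mm.
- wand_eye (a point): Centre of the eye: wand (-85, 0, 0) mm. The opening is 20 mm across, through it along wand y; the wire is 5 mm thick (eye 30 mm over all).
- cradle: Fixed wooden cradle on which the wand lies: base 116 x 60 x 14 mm, two uprights 12 mm thick at x = -45 and +45 mm (its x is along the handle). The handle's underside rests at 118 mm in 14 mm wide slots 9 mm deep; lift straight up. Origin under the base's centre.
- pot: Terracotta candle pot fixed on a slanted wooden stand, leaning 38 degrees from vertical. Origin at the centre of its underside; its z is its axis, out of the mouth. 111 mm long, 62 mm thick, narrowing over the last 25 mm to a mouth of 43 mm outside, 35 mm inside. Inside lies an electric candle with a push switch (see switch), reached only with the wand's leg leaning much like the pot.
- pot_mouth (a point): Centre of the pot's mouth, on its axis: pot (0, 0, 111) mm; about 132 mm above the table.
- switch (a joint): Travel in m of the candle's round push switch, 18 mm wide, on the pot's axis, 10 mm proud of the 44 mm wide candle: 0 up, 0.007 fully down, clicks at 0.0045, springs back; a push of about 4 N takes it fully down. How deep the candle sits differs each time: the switch's top, when up, is 68 to 80 mm inside the mouth. Find it by touch.
- peg_stand: Fixed dark steel stand. Origin on the table; front is -x. Round base (radius 50 mm, 14 mm high) and post (radius 6 mm, top at 290 mm) centred at x = +30 mm. One straight round peg, 7 mm thick, starts at (30, 0, 250) mm on the post's axis and ends at (-35, 0, 273.7) mm: it points to the stand's -x and rises 20 degrees.
- peg_tip (a point): Free end of the peg, on its centre line: stand (-35, 0, 273.7) mm.
- mug: Bystander: white ceramic mug, 82 mm wide, 85 mm high. Origin at the centre of its underside.
- remote: Bystander: black remote control, 170 x 45 x 18 mm. Origin at the centre of its underside.
- card_deck: Bystander: deck of cards, 90 x 64 x 20 mm. Origin at the centre of its underside.
- candy_jar: Bystander: glass jar with steel cap, 66 mm wide, 90 mm high. Origin at the centre of its underside.
- tealight_cup: Bystander: small upright white cup, 60 mm wide, 50 mm high (not the candle pot). Origin at the centre of its underside.
- match_tin: Bystander: flat steel tin, 75 x 50 x 22 mm. Origin at the centre of its underside.
Not all that is in view belongs to the job. What is shaped like the part that bears pot but green or purple is not meant. There is more than one size of the wand; the job needs the larger.

How it is judged:
By the outcome, as a careful person would: the job done as asked, in the order asked, and still so for the second after the job is handed in, with the robot touching nothing.
It also fails if it takes over 72 s, if anything falls off the work surface, if the arm or the gripper's body presses on something with over 40 N, if the wrist force passes 120 N, or if a joint passes its speed limit or range.

## Working session

There is one attempt and no reset: what is moved stays moved. The work goes in short steps, Python scripts to look and compute and a tool call to move; the robot and the scene stay as the last step left them, time stands still between calls to the robot, and variables do not carry over. Pictures are saved under pics/ and viewed, at most 10 in all, crops included, and the job is handed in when it is done.

Besides the shell and the picture viewer there is one more tool, called after ">>>" as name([rows], argument=value, ...), one row to a line, values as JSON. servo_tool: Moves the arm, as the interface text tells. Shift numbers are shares of 150 mm and turn numbers shares of 30 degrees, none past 1 either way. Its arguments: {"type":"object","properties":{"steps":{"type":"array"},"jaw":{"type":"number"},"newtons":{"type":"number"}},"required":["steps"]}

```bash
mkdir -p pics; ls
cat > h.py <<'E'
import numpy as np, cv2
from workcell import arm
np.set_printoptions(precision=4,suppress=True)
def cam(n,save=None):
    c=arm.calibration(n); im,d=arm.read_camera(n)
    if save: cv2.imwrite('pics/%s.png'%save,im); np.savez('pics/%s.npz'%save,im=im,d=d,E=c['extrinsics'],K=[c['fx'],c['fy'],c['cx'],c['cy']],dist=c['dist'])
    return im,d,c
def load(s):
    z=np.load('pics/%s.npz'%s); return z['im'],z['d'],z
def rays(z,uv):
    K=np.array([[z['K'][0],0,z['K'][2]],[0,z['K'][1],z['K'][3]],[0,0,1.]])
    n=cv2.undistortPoints(np.array(uv,float).reshape(-1,1,2),K,z['dist']).reshape(-1,2)
    return np.c_[n,np.ones(len(n))]
def world(z,uv,depth):
    E=z['E']; p=rays(z,uv)*np.array(depth).reshape(-1,1)
    return (p-E[:3,3])@E[:3,:3]
def onplane(z,uv,h):
    E=z['E']; r=rays(z,uv)@E[:3,:3]; o=-E[:3,:3].T@E[:3,3]
    return o+r*((h-o[2])/r[:,2:3])
def cloud(s):
    im,d,z=load(s); v,u=np.nonzero(d>0)
    return im[v,u],world(z,np.c_[u,v],d[v,u]),np.c_[u,v]
def proj(z,P):
    K=np.array([[z['K'][0],0,z['K'][2]],[0,z['K'][1],z['K'][3]],[0,0,1.]])
    return cv2.projectPoints(np.array(P,float).reshape(-1,1,3),cv2.Rodrigues(z['E'][:3,:3])[0],z['E'][:3,3],K,z['dist'])[0].reshape(-1,2)
E
python3 - <<'E'
from h import *
for n in('side','top'):
    im,d,c=cam(n,n+'0'); print(n,c['extrinsics'],c['fx'],c['dist'],(d>0).mean())
print(arm.observe())
E
```

```text
pics
side [[-0.804  -0.5945  0.0074  0.3969]
 [-0.3132  0.4129 -0.8552  0.3406]
 [ 0.5054 -0.69   -0.5182  1.2257]
 [ 0.      0.      0.      1.    ]] 614.1342967526612 [-0.1745  0.      0.      0.      0.    ] 0.98982421875
top [[-0.0095 -1.     -0.0008 -0.0642]
 [-0.9876  0.0095 -0.1565  0.5395]
 [ 0.1565 -0.0007 -0.9877  1.5666]
 [ 0.      0.      0.      1.    ]] 543.536672090446 [0.0481 0.     0.     0.     0.    ] 0.9960481770833334
{'time': 0.1, 'qpos': array([ 1.1278,  0.5371, -0.0044,  1.5388,  0.0026,  1.0673, -0.0712]), 'qvel': array([-0.0014, -0.0018, -0.0006, -0.0021,  0.0014, -0.0001,  0.002 ]), 'joint_efforts': array([  0.0029, -58.457 ,   1.0525, -25.9781,   0.0127,   0.0046,
         0.    ]), 'ee_pos': array([ 0.239 , -0.6039,  0.2445]), 'tool_rot': array([[ 0.9298,  0.368 , -0.0007],
       [ 0.368 , -0.9298,  0.0014],
       [-0.0001, -0.0016, -1.    ]]), 'ft_force': array([ 0.5189, -0.1178, -0.181 ]), 'torque': array([ 0.0136, -0.0203, -0.0418]), 'finger_force': 0.0, 'finger_gap': 0.9968884289466476}
```

View pics/side0.png

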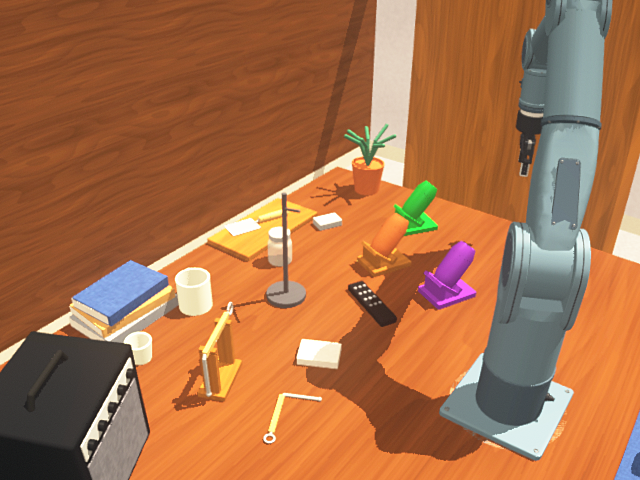

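View pics/top0.png

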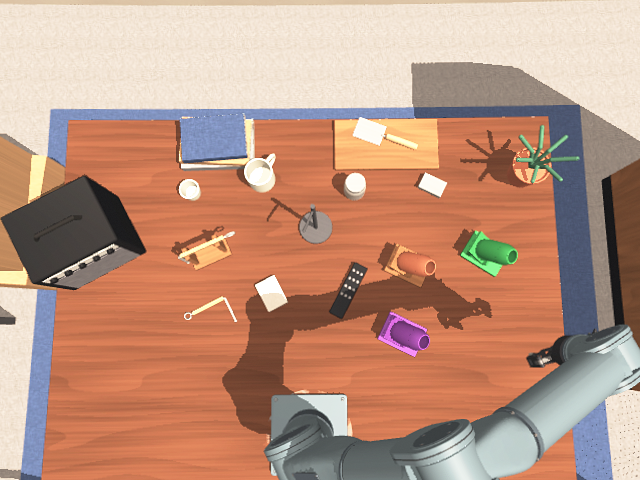

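Side view: the wand rests in the cradle at (218,335), with its leg at (208,370) and its eye at (229,310). Candidates for the wand:
- The cradle wand, top (207,247), about 58 px long.
- The wand lying on the table, top (207,308), about 43 px long. It is smaller, so a decoy.

Candidates for the pot:
- Terracotta, top (415,262). This is the one I want.
- Green, top (490,250).
- Purple, top (405,333).
- The flower pot at (532,165) and the white cup at (190,190) are other things.

The stand is at top (315,222).

Run:
```python
from h import *
for s in('top0','side0'):
    c,P,uv=cloud(s)
    hsv=cv2.cvtColor(c.reshape(-1,1,3),cv2.COLOR_BGR2HSV).reshape(-1,3).astype(int)
    def box(a): u0,v0,u1,v1=a; return (uv[:,0]>=u0)&(uv[:,0]<=u1)&(uv[:,1]>=v0)&(uv[:,1]<=v1)
    print(s)
    # wand: points at height 0.12..0.145 in the cradle region
    m=box((165,220,250,275) if s=='top0' else (190,290,245,400))&(P[:,2]>.112)&(P[:,2]<.16)
    Q=P[m]; print('wand n',m.sum(),'z',np.percentile(Q[:,2],[5,50,95]))
    Qh=Q[Q[:,2]>.122]; cc=Qh[:,:2].mean(0); w,V=np.linalg.eigh(np.cov((Qh[:,:2]-cc).T)); ax=V[:,1]
    t=(Qh[:,:2]-cc)@ax; print(' dir',ax,'c',cc,'ends',cc+ax*t.min(),cc+ax*t.max(),t.min(),t.max())
    # stand: post top, base
    m=box((265,190,340,250) if s=='top0' else (255,185,310,310))
    Q=P[m]; b=Q[(Q[:,2]>.009)&(Q[:,2]<.02)]; p=Q[(Q[:,2]>.1)&(Q[:,2]<.24)]
    pg=Q[(Q[:,2]>.245)]
    print('base',(b[:,:2].min(0)+b[:,:2].max(0))/2, b[:,:2].max(0)-b[:,:2].min(0),'post',np.median(p[:,:2],0),len(p)); print('high',len(pg)); print(pg[np.argsort(pg[:,2])][::max(1,len(pg)//12)])
    # pot
    m=box((380,235,440,290) if s=='top0' else (355,200,415,275))&(P[:,2]>.03)&(P[:,2]<.2)&(hsv[:,1]>120)
    Q=P[m]; print('pot',len(Q),Q.min(0),Q.max(0),Q.mean(0))
im,_,_=load('top0'); a=cv2.resize(im[180:340,165:345],None,fx=3,fy=3,interpolation=2)
im,_,_=load('side0'); b=cv2.resize(im[180:400,190:420],None,fx=2.2,fy=2.2,interpolation=2)
b=cv2.resize(im[290:405,190:300],(0,0),fx=2.1,fy=2.1,interpolation=2); c2=cv2.resize(im[195:285,350:450],(0,0),fx=2.3,fy=2.3,interpolation=2)
o=np.zeros((480,800,3),np.uint8);o[:480,:540]=a[:480,:540];o[:b.shape[0],540:540+b.shape[1]]=b;o[250:250+c2.shape[0],540:540+c2.shape[1]]=c2;cv2.imwrite('pics/crop1.png',o)
```

```text
top0
wand n 351 z [0.1171 0.1294 0.137 ]
 dir [-0.4037  0.9149] c [0.5263 0.2865] ends [0.5635 0.2022] [0.4944 0.3588] -0.09222175429734536 0.07902630846817577
base [0.623  0.0195] [0.1877 0.2242] post [ 0.5946 -0.0236] 41
high 96
[[ 0.597  -0.0277  0.2458]
 [ 0.5896 -0.0202  0.2555]
 [ 0.5915 -0.0203  0.2591]
 [ 0.5831 -0.0152  0.2616]
 [ 0.5774 -0.0127  0.2639]
 [ 0.5639 -0.0051  0.2662]
 [ 0.5526 -0.0078  0.2702]
 [ 0.5525 -0.0053  0.2713]
 [ 0.5494 -0.0029  0.2738]
 [ 0.536   0.0021  0.2768]
 [ 0.593  -0.0213  0.2872]
 [ 0.6    -0.0265  0.2903]]
pot 951 [ 0.4369 -0.3579  0.0301] [ 0.5337 -0.2362  0.1515] [ 0.4767 -0.296   0.0962]
side0
wand n 619 z [0.1142 0.1267 0.1332]
 dir [-0.4098  0.9122] c [0.5221 0.2977] ends [0.5633 0.2062] [0.4931 0.3623] -0.10036434335166947 0.07077869802156926
base [ 0.7458 -0.1858] [0.3938 0.4397] post [ 0.5971 -0.0163] 257
high 136
[[ 0.5982 -0.0135  0.245 ]
 [ 0.5917 -0.013   0.2526]
 [ 0.6022 -0.0151  0.2561]
 [ 0.5642 -0.0078  0.2588]
 [ 0.596  -0.0185  0.2618]
 [ 0.5987 -0.0183  0.2636]
 [ 0.5607  0.0001  0.2684]
 [ 0.5456  0.0049  0.2705]
 [ 0.54    0.0084  0.2738]
 [ 0.5383  0.007   0.2763]
 [ 0.602  -0.0156  0.2792]
 [ 0.5964 -0.0162  0.2858]
 [ 0.5976 -0.0177  0.2899]]
pot 1526 [ 0.4379 -0.5176  0.03  ] [ 0.5714 -0.232   0.1444] [ 0.4834 -0.3299  0.0799]
```

View pics/crop1.png

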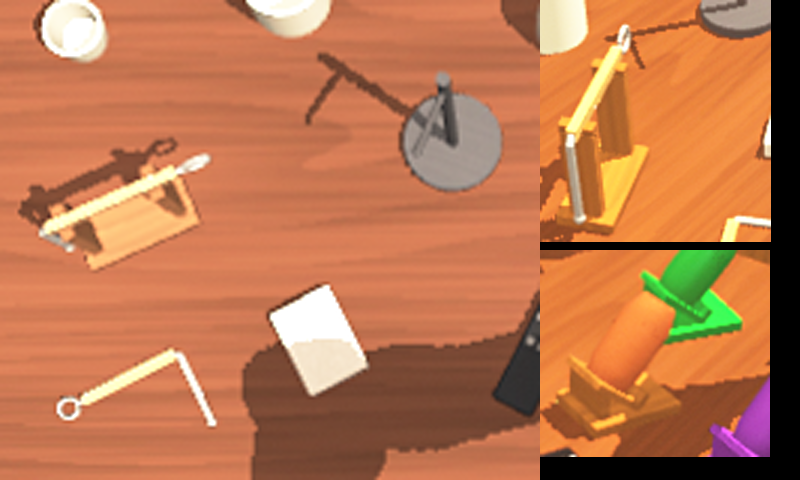

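```bash
cat >> h.py <<'E'
def plan(p,xdir=None):
    s=arm.observe(); R=s['tool_rot']; d=np.array(p)-s['ee_pos']
    print('t',round(s['time'],2),'ee',s['ee_pos'],'shift',R.T@d/.15,end=' ')
    if xdir is not None:
        v=R.T@np.array([*xdir,0]); a=np.degrees(np.arctan2(v[1],v[0])); print('turn',a/30,'(deg %.1f)'%a,end='')
    print()
E
python3 - <<'E'
from h import *
c=arm.calibration('wrist');E=c['extrinsics'];s=arm.observe()
pc=-E[:3,:3].T@E[:3,3]; R=s['tool_rot']
print('cam in tool',R.T@(pc-s['ee_pos']),'\naxes',R.T@E[:3,:3].T,c['fx'],c['fy'],c['cx'])
c,P,uv=cloud('top0'); hsv=cv2.cvtColor(c.reshape(-1,1,3),cv2.COLOR_BGR2HSV).reshape(-1,3).astype(int)
m=(uv[:,0]>385)&(uv[:,0]<440)&(uv[:,1]>240)&(uv[:,1]<285)&(P[:,2]>.06)
print(np.unique(hsv[m][:,0]//2*2,return_counts=True))
for z0 in(.08,.1,.12,.13): 
  q=P[m&(P[:,2]>z0)&(P[:,2]<z0+.01)]; print(z0,len(q),q.mean(0),np.ptp(q,axis=0))
plan([.45,-.30,.36],(0,-1))
E
```

```text
cam in tool [ 0.0724 -0.0001 -0.1289] 
axes [[-0.0007 -0.9581 -0.2865]
 [ 1.     -0.0004 -0.001 ]
 [ 0.0008 -0.2865  0.9581]] 332.8634994242741 332.8634994242741 315.5377124153518
(array([ 6,  8, 10, 12, 14, 16, 18, 20]), array([202, 451,  73,  37,  56,  18,   4,   1]))
0.08 79 [ 0.4781 -0.2956  0.0858] [0.0605 0.0815 0.0097]
0.1 86 [ 0.4742 -0.3073  0.1046] [0.0637 0.0745 0.0098]
0.12 118 [ 0.4654 -0.3187  0.1253] [0.059  0.0638 0.01  ]
0.13 112 [ 0.4681 -0.3209  0.135 ] [0.0508 0.0505 0.0099]
t 0.1 ee [ 0.239  -0.6039  0.2445] shift [ 2.0537 -1.3672 -0.768 ] turn 3.719790753279269 (deg 111.6)
```

>>> servo_tool([
  [0.2,-0.12,-0.2,0],
  [0.45,-0.27,-0.4,0],
  [0.7,-0.42,-0.57,0],
  [0.9,-0.55,-0.57,0],
  [0.9,-0.55,-0.57,0],
], jaw=1)

```text
time: 0.72
ee_pos: [0.3369, -0.4751, 0.3309]
tool_rot: [[0.928, 0.373, 0.001], [0.373, -0.928, 0.001], [0.002, -0.001, -1.0]]
ft_force: [-1.0, -0.8, -0.4]
finger_gap: 1.001
finger_force: 0.0
```

>>> servo_tool([
  [0.2,-0.12,0,0],
  [0.4,-0.25,0,0],
  [0.6,-0.38,0,0],
  [0.8,-0.5,0,0],
  [0.8,-0.5,0,0],
  [0.8,-0.5,0,0],
  [0.8,-0.5,0,0],
])

```text
time: 1.6
ee_pos: [0.4171, -0.3655, 0.3305]
tool_rot: [[0.931, 0.366, -0.001], [0.366, -0.931, -0.0], [-0.001, -0.0, -1.0]]
ft_force: [0.4, 0.5, 0.4]
finger_gap: 1.003
finger_force: 0.0
```

Run:
```python
from h import *
print(arm.observe()['ee_pos'],arm.observe()['qvel'])
im,d,c=cam('wrist','w1'); print((d>0).mean())
```

```text
[ 0.4171 -0.3655  0.3305] [ 0.0008 -0.0006 -0.0039  0.0002 -0.0021  0.0001 -0.0026]
0.99595703125
```

View pics/w1.png

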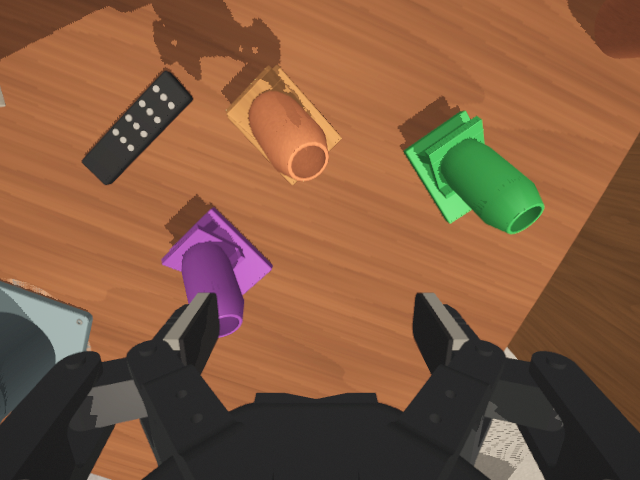

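The wrist view shows the terracotta pot with its mouth at (307,160), and the purple and green ones beside it. I'll fit its axis from depth points on the body.

Run:
```python
from h import *
from scipy.optimize import least_squares
m0=np.array([.455,-.345,.132]); t=np.radians(38)
for s in('w1','top0','side0'):
    c,P,uv=cloud(s); hsv=cv2.cvtColor(c.reshape(-1,1,3),cv2.COLOR_BGR2HSV).reshape(-1,3).astype(int)
    m=(np.linalg.norm(P-[.475,-.31,.1],axis=1)<.085)&(hsv[:,1]>110)&(P[:,2]>.03)&(hsv[:,0]<25)
    P=P[m]; print(s,len(P),np.unique(hsv[m][:,0],return_counts=True))
    h=hsv[m][:,0]
    P=P[(h<=9)]
    A=lambda az:np.array([np.cos(az)*np.sin(t),np.sin(az)*np.sin(t),np.cos(t)])
    def f(x,full=False):
        a=A(x[0]); d=P-np.array([x[1],x[2],.132]); z=d@a; r=np.linalg.norm(d-z[:,None]*a,axis=1)
        if full: return z,r
        R=np.where(z<-.025,.031,.0215+(-z)/.025*.0095)
        e=r-R; e[(z>0.004)|(z<-.10)|(abs(e)>.012)]=0.012; return e
    best=min((least_squares(f,[az,m0[0]+dx,m0[1]+dy],loss='soft_l1',f_scale=.002) for az in(-1.2,-1.8,-2.3) for dx in(-.01,.01) for dy in (-.01,.01)),key=lambda r:r.cost)
    z,r=f(best.x,1); e=f(best.x); print(best.x,np.degrees(best.x[0]),best.cost,'n in',(abs(e)<.003).sum(),'rms mm',1e3*e[abs(e)<.011].std(),'zmax',np.percentile(z[abs(e)<.005],[1,50,99]))
# mouth ellipse centre in w1
im,d,z=load('w1'); hsv=cv2.cvtColor(im,cv2.COLOR_BGR2HSV)
roi=np.s_[135:190,280:335]; v=hsv[...,2][roi]; 
mk=((v<140)&(hsv[...,0][roi]<14)).astype(np.uint8); mk=cv2.morphologyEx(mk,cv2.MORPH_OPEN,np.ones((3,3)))
n,l,st,ct=cv2.connectedComponentsWithStats(mk); print(st,ct+[280,135])
print('mouth by ray (307,160):',onplane(z,[[307,160]],.132))
P=world(z,[[280,100]],[d[100,280]]);print(P)
```

```text
w1 6373 (array([ 9, 10, 11, 12, 13, 14, 15, 16, 17, 19]), array([ 144, 3231, 1281,  265,  352,  337,  732,   29,    1,    1]))
[-2.0555  0.4609 -0.3371] -117.77019061532033 9.96172583339986e-05 n in 141 rms mm 1.1301483255570137 zmax [-0.0943 -0.0235  0.0009]
top0 955 (array([ 7,  8,  9, 10, 11, 12, 13, 14, 15, 16, 17, 18, 19, 20]), array([205, 384,  77,  36,  80,  30,  24,  38,  47,  19,   8,   4,   2,
         1]))
[-2.0288  0.4596 -0.3411] -116.24428452908722 0.0019245336639804268 n in 490 rms mm 2.329557372844109 zmax [-0.0986 -0.0382  0.0009]
side0 1082 (array([ 8,  9, 10, 11, 12, 13, 14, 15, 16, 17, 18, 19, 20, 21]), array([  5, 136, 155, 160, 197, 199,  88,  53,  26,  36,  16,   7,   3,
         1]))
[-2.2291  0.4565 -0.3269] -127.71888525085453 0.0004864086046782263 n in 89 rms mm 3.00070590496112 zmax [-0.0997 -0.0693 -0.0117]
[[   0    0   55   55 3025]] [[307. 162.]]
mouth by ray (307,160): [[ 0.4612 -0.3389  0.132 ]]
[[ 0.5052 -0.2908  0.0893]]
```

```bash
cat >> h.py <<'E'
from scipy.optimize import least_squares
def potfit(s,hmax,T=np.radians(38)):
    c,P,uv=cloud(s); hsv=cv2.cvtColor(c.reshape(-1,1,3),cv2.COLOR_BGR2HSV).reshape(-1,3).astype(int)
    m=(np.linalg.norm(P-[.475,-.31,.1],axis=1)<.085)&(hsv[:,1]>110)&(P[:,2]>.03)&(hsv[:,0]<=hmax); P=P[m]
    def f(x,full=False):
        a=np.array([np.cos(x[0])*np.sin(T),np.sin(x[0])*np.sin(T),np.cos(T)]); d=P-np.array([x[1],x[2],.132]); z=d@a; r=np.linalg.norm(d-z[:,None]*a,axis=1)
        e=r-np.where(z<-.025,.031,.0215+(-z)/.025*.0095)
        e[(z>0.004)|(z<-.10)|(abs(e)>.012)]=0.012
        return (z,e) if full else e
    b=min((least_squares(f,[az,.46+dx,-.34+dy],loss='soft_l1',f_scale=.002) for az in(-1.6,-2.1,-2.5) for dx in(-.01,.01) for dy in(-.01,.01)),key=lambda r:r.cost)
    z,e=f(b.x,1); k=abs(e)<.011; print(s,'az %.1f'%np.degrees(b.x[0]),b.x[1:],'n',k.sum(),len(P),'rms',e[k].std(),'z',np.percentile(z[k],[1,50,99])); return b.x
E
python3 - <<'E'
from h import *
potfit('w1',11); potfit('w1',12); potfit('top0',9); 
plan([.50,.30,.33],(-.407,.913))
E
```

```text
w1 az -115.3 [ 0.4606 -0.3395] n 4557 4656 rms 0.001149302823192563 z [-0.0949 -0.0281  0.0021]
w1 az -115.4 [ 0.4606 -0.3395] n 4790 4921 rms 0.001131594273106037 z [-0.0947 -0.0262  0.0025]
top0 az -117.0 [ 0.4593 -0.3409] n 634 666 rms 0.0023282123183474405 z [-0.0981 -0.0373  0.0009]
t 1.65 ee [ 0.4173 -0.3653  0.3306] shift [ 2.1357 -3.9263  0.0026] turn -3.0855776715119307 (deg -92.6)
```

>>> servo_tool([
  [0.11,-0.19,0,-0.25],
  [0.23,-0.38,0,-0.5],
  [0.34,-0.57,0,-0.75],
  [0.45,-0.77,0,-1.0],
])

```text
time: 2.15
ee_pos: [0.4383, -0.2317, 0.3308]
tool_rot: [[0.619, 0.785, 0.0], [0.785, -0.619, -0.0], [-0.0, 0.0, -1.0]]
ft_force: [0.1, -0.7, -0.1]
finger_gap: 1.005
finger_force: 0.0
```

>>> servo_tool([
  [0.2,-0.11,0,-0.3],
  [0.4,-0.22,0,-0.6],
  [0.6,-0.33,0,-0.85],
  [0.78,-0.44,0,-1.0],
])

```text
time: 2.65
ee_pos: [0.4596, -0.0985, 0.3308]
tool_rot: [[0.145, 0.989, 0.0], [0.989, -0.145, -0.0], [-0.0, 0.0, -1.0]]
ft_force: [-0.0, -0.4, -0.9]
finger_gap: 1.004
finger_force: 0.0
```

>>> servo_tool([
  [0.22,0,0,-0.3],
  [0.45,0,0,-0.6],
  [0.67,0,0,-0.85],
  [0.89,0.01,0,-1.0],
])

```text
time: 3.15
ee_pos: [0.4806, 0.0335, 0.3308]
tool_rot: [[-0.37, 0.929, 0.0], [0.929, 0.37, -0.0], [-0.0, -0.0, -1.0]]
ft_force: [0.2, 0.4, 0.7]
finger_gap: 0.998
finger_force: 0.0
```

>>> servo_tool([
  [0.2,0.11,0,-0.04],
  [0.4,0.22,0,-0.08],
  [0.6,0.33,0,-0.08],
  [0.77,0.45,0,-0.08],
])

```text
time: 3.65
ee_pos: [0.5008, 0.166, 0.3308]
tool_rot: [[-0.406, 0.914, 0.0], [0.914, 0.406, -0.0], [-0.0, -0.0, -1.0]]
ft_force: [0.2, 0.0, -0.2]
finger_gap: 0.999
finger_force: 0.0
```

>>> servo_tool([
  [0.2,0.12,0,0],
  [0.4,0.24,0,0],
  [0.6,0.36,0,0],
  [0.75,0.48,0,0],
  [0.75,0.48,0,0],
  [0.75,0.48,0,0],
])

```text
time: 4.4
ee_pos: [0.521, 0.296, 0.3305]
tool_rot: [[-0.406, 0.914, -0.0], [0.914, 0.406, -0.001], [-0.001, -0.001, -1.0]]
ft_force: [0.3, 0.2, 0.4]
finger_gap: 1.001
finger_force: 0.0
```

Run:
```python
from h import *
s=arm.observe();print(s['qpos'],s['qvel'])
plan([.523,.294,.33],(-.407,.913))
cam('wrist','w2')
```

```text
[-0.1168  0.4515 -0.662   1.5497  0.288   1.2407 -0.4068] [ 0.0151 -0.0087  0.0047  0.0056  0.      0.0005  0.0024]
t 4.4 ee [0.521  0.296  0.3305] shift [-0.0175  0.0068  0.003 ] turn -0.003377647358138512 (deg -0.1)
```

View pics/w2.png

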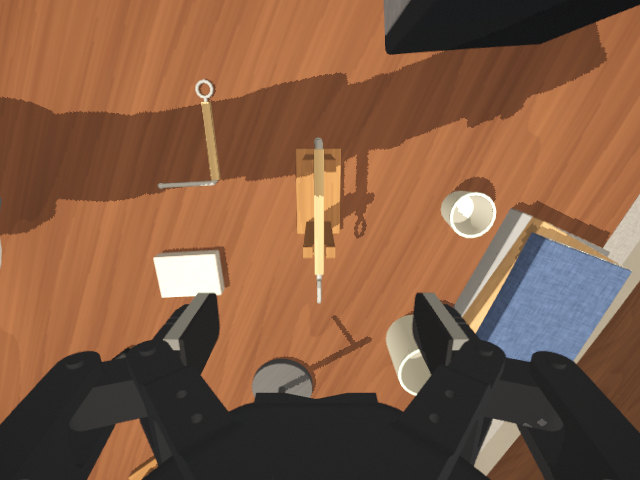

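The wrist view shows the long wand in its cradle: leg top at (319,142), handle ends at (319,150) and (319,275), eye at (319,290). The smaller decoy lies at (208,140).

Run:
```python
from h import *
c,P,uv=cloud('w2'); hsv=cv2.cvtColor(c.reshape(-1,1,3),cv2.COLOR_BGR2HSV).reshape(-1,3).astype(int)
m=(abs(uv[:,0]-319)<14)&(uv[:,1]>130)&(uv[:,1]<305)&(P[:,2]>.124)&(P[:,2]<.15)
Q=P[m]; print(m.sum(),np.median(Q[:,2]))
wood=m&(hsv[:,1]>90)
for k,n in((m,'all'),(wood,'wood')):
    q=P[k][:,:2]; cc=q.mean(0); w,V=np.linalg.eigh(np.cov((q-cc).T)); a=V[:,1]*np.sign(V[1,1]); t=(q-cc)@a
    print(n,'az',np.degrees(np.arctan2(a[1],a[0])),'c',cc,'ends',np.percentile(t,[.5,99.5]),'mid',cc+a*np.mean(np.percentile(t,[.5,99.5])), 'v',uv[k][:,1].min(),uv[k][:,1].max())
s=arm.observe();print(s['ee_pos'])
```

```text
1760 0.13191809677415256
all az 113.98476073139862 c [0.525 0.293] ends [-0.0905  0.0707] mid [0.529  0.2839] v 142 302
wood az 114.21972046204988 c [0.5197 0.3052] ends [-0.0947  0.0529] mid [0.5283 0.2861] v 149 300
[0.5211 0.2956 0.3306]
```

>>> servo_tool([
  [-0.01,0.013,0.25,0],
  [-0.01,0.013,0.5,0],
  [-0.01,0.013,0.75,0],
  [-0.01,0.013,1.0,0],
])

```text
time: 4.95
ee_pos: [0.5237, 0.2947, 0.1799]
tool_rot: [[-0.405, 0.915, 0.001], [0.915, 0.405, -0.001], [-0.001, 0.0, -1.0]]
ft_force: [0.2, -0.6, -0.4]
finger_gap: 0.998
finger_force: 0.0
```

>>> servo_tool([
  [0,0,0.15,0],
  [0,0,0.28,0],
  [0,0,0.37,0],
  [0,0,0.4,0],
  [0,0,0.4,0],
  [0,0,0.4,0],
])

```text
time: 5.7
ee_pos: [0.5237, 0.2967, 0.1216]
tool_rot: [[-0.407, 0.914, 0.001], [0.914, 0.407, 0.001], [0.0, 0.001, -1.0]]
ft_force: [0.9, -0.2, -0.2]
finger_gap: 1.004
finger_force: 0.0
```

>>> servo_tool([
  [0,0,0,0],
  [0,0,0,0],
  [0,0,0,0],
  [0,0,0,0],
  [0,0,0,0],
  [0,0,0,0],
  [0,0,0,0],
  [0,0,0,0],
], jaw=-1, newtons=20)

```text
time: 6.7
ee_pos: [0.5233, 0.2964, 0.1208]
tool_rot: [[-0.407, 0.914, 0.0], [0.914, 0.407, 0.0], [0.0, 0.0, -1.0]]
ft_force: [0.3, 0.3, 1.2]
finger_gap: 0.113
finger_force: 23.7
```

>>> servo_tool([
  [0,0,-0.03,0],
  [0,0,-0.07,0],
  [0,0,-0.15,0],
  [0,0,-0.27,0],
  [0,0,-0.4,0],
  [0,0,-0.5,0],
  [0,0,-0.553,0],
  [-0.05,0,-0.553,0],
  [-0.1,0,-0.553,0],
  [-0.1,0,-0.553,0],
  [-0.1,0,-0.553,0],
])

```text
time: 8.07
ee_pos: [0.5293, 0.2823, 0.2034]
tool_rot: [[-0.406, 0.914, -0.001], [0.914, 0.406, -0.001], [-0.0, -0.001, -1.0]]
ft_force: [-0.7, 0.5, 0.2]
finger_gap: 0.113
finger_force: 23.4
```

Run:
```python
from h import *
s=arm.observe();print(s['ee_pos'],s['ft_force'],s['torque'],s['finger_gap'])
im,d,c=cam('side','s1'); im2,_,_=cam('wrist','w3')
o=np.zeros((440,800,3),np.uint8)
a=cv2.resize(im[230:410,150:310],None,fx=2.4,fy=2.4); o[:432,:384]=a[:432]
o[:312,390:806]=cv2.resize(im2,(416,312))[:,:410]
cv2.imwrite('pics/c2.png',o)
```

```text
[0.5293 0.2823 0.2034] [-0.6935  0.5315  0.1534] [0.0388 0.0957 0.0348] 0.11328501113063882
```

View pics/c2.png

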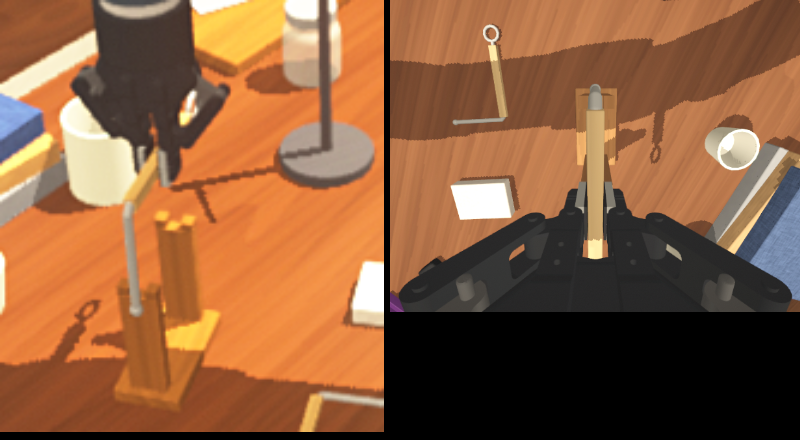

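The crop shows the wand held level, with its leg just at the outer face of the cradle's near upright. Next I tilt it in the grip against that upright.

>>> servo_tool([
  [-0.025,0,0.02,0],
  [-0.05,0,0.04,0],
  [-0.097,0,0.085,0],
  [-0.14,0,0.135,0],
  [-0.18,0,0.187,0],
  [-0.18,0,0.187,0],
])

```text
time: 8.93
ee_pos: [0.5404, 0.2568, 0.1747]
tool_rot: [[-0.406, 0.914, -0.001], [0.914, 0.406, -0.001], [-0.001, -0.001, -1.0]]
ft_force: [0.1, 0.5, -0.6]
finger_gap: 0.116
finger_force: 24.0
```

```bash
cat >> h.py <<'E'
def tilt(name='side'):
    """wand's plane: points left/right of grip within 12 mm of the vertical plane through TCP along tool x"""
    s=arm.observe(); R=s['tool_rot']; cam(name,'tmp'); c,P,uv=cloud('tmp')
    q=(P-s['ee_pos'])@R; return s,c,q,uv
E
python3 - <<'E'
from h import *
s,c,q,uv=tilt('side'); print(s['ee_pos'],s['ft_force'],s['torque'],s['finger_gap'],s['finger_force'])
m=(abs(q[:,1])<.012)&(q[:,0]>.02)&(q[:,0]<.17)&(q[:,2]>-.1)&(q[:,2]<.13)
P=np.c_[q[m][:,0],-q[m][:,2]]*1e3; hsv=cv2.cvtColor(c[m].reshape(-1,1,3),cv2.COLOR_BGR2HSV).reshape(-1,3).astype(int)
i=np.argsort(P[:,0]); print(np.c_[P,hsv[:,1]][i][::max(1,len(i)//45)].round(0).tolist())
E
```

```text
[0.5404 0.2568 0.1747] [ 0.1098  0.4509 -0.5738] [0.0886 0.0272 0.0136] 0.11605700599970069 23.958638906478882
[[20.0, 59.0, 66.0], [21.0, 85.0, 75.0], [24.0, 96.0, 64.0], [33.0, 21.0, 153.0], [38.0, 17.0, 156.0], [45.0, 27.0, 157.0], [56.0, 22.0, 159.0], [59.0, 33.0, 160.0], [63.0, 31.0, 44.0], [69.0, 19.0, 105.0], [72.0, 28.0, 45.0], [75.0, 11.0, 45.0], [77.0, 15.0, 44.0], [79.0, -3.0, 157.0], [82.0, -7.0, 85.0], [85.0, -22.0, 48.0], [86.0, -5.0, 63.0], [88.0, -54.0, 164.0], [89.0, -15.0, 45.0], [91.0, -29.0, 45.0], [92.0, -35.0, 44.0], [93.0, -59.0, 156.0], [94.0, -21.0, 45.0], [94.0, -78.0, 190.0], [95.0, -99.0, 192.0], [95.0, -59.0, 192.0], [95.0, -95.0, 190.0], [95.0, -35.0, 48.0], [96.0, -55.0, 189.0], [96.0, -88.0, 189.0], [96.0, -81.0, 189.0], [96.0, -63.0, 186.0], [96.0, -85.0, 186.0], [97.0, -72.0, 163.0], [97.0, -92.0, 190.0], [97.0, -77.0, 194.0], [97.0, -116.0, 192.0], [97.0, -88.0, 188.0], [98.0, -123.0, 190.0], [98.0, -116.0, 192.0], [98.0, -109.0, 190.0], [99.0, -70.0, 192.0], [99.0, -88.0, 189.0], [100.0, -55.0, 128.0], [101.0, -51.0, 49.0], [103.0, -60.0, 85.0], [107.0, -58.0, 47.0]]
```

The wand is tilting: the leg is now at about 26 degrees. I'll carry on.

>>> servo_tool([
  [-0.03,0,0.055,0],
  [-0.06,0,0.114,0],
  [-0.077,0,0.157,0],
  [-0.077,0,0.157,0],
])

```text
time: 9.48
ee_pos: [0.5449, 0.247, 0.1514]
tool_rot: [[-0.406, 0.914, -0.001], [0.914, 0.406, -0.001], [-0.0, -0.001, -1.0]]
ft_force: [-0.6, 1.9, 0.4]
finger_gap: 0.11
finger_force: 24.9
```

```bash
cat >> h.py <<'E'
def leg():
    s,c,q,uv=tilt('side'); hsv=cv2.cvtColor(c.reshape(-1,1,3),cv2.COLOR_BGR2HSV).reshape(-1,3).astype(int)
    m=(abs(q[:,1])<.015)&(q[:,0]>.03)&(q[:,0]<.15)&(q[:,2]>-.07)&(q[:,2]<.1)&(hsv[:,1]<70)
    P=np.c_[q[m][:,0],-q[m][:,2]].astype(np.float32)*1e3
    vx,vy,x0,y0=cv2.fitLine(P,cv2.DIST_HUBER,0,1,.01).ravel(); 
    if vy>0: vx,vy=-vx,-vy
    t=(P-[x0,y0])@[vx,vy]; k=abs((P-[x0,y0])@[-vy,vx])<6
    e=[np.array([x0,y0])+tt*np.array([vx,vy]) for tt in(t[k].min(),t[k].max())]
    print('t',s['time'],'ee',s['ee_pos'],'F',s['ft_force'],'leg tilt',np.degrees(np.arctan2(vx,-vy)),'ends(tool x,up)',e,k.sum(),'lat',np.median(q[m][:,1])*1e3)
E
python3 -c "
from h import *
leg()"
```

```text
t 9.475 ee [0.5449 0.247  0.1514] F [-0.5886  1.8836  0.3879] leg tilt 34.46286 ends(tool x,up) [array([61.3129, 44.6291], dtype=float32), array([120.5119, -41.6258], dtype=float32)] 168 lat -0.16097217535737002
```

>>> servo_tool([
  [-0.006,0,0.016,0],
  [-0.012,0,0.032,0],
  [-0.012,0,0.032,0],
])

```text
time: 9.9
ee_pos: [0.5457, 0.246, 0.1473]
tool_rot: [[-0.407, 0.914, -0.0], [0.914, 0.407, 0.0], [0.0, -0.0, -1.0]]
ft_force: [-0.8, 1.8, 1.5]
finger_gap: 0.11
finger_force: 25.4
```

>>> servo_tool([
  [0,0,0,0],
  [0,0,0,0],
  [0.03,0,-0.1,0],
  [0.06,0,-0.3,0],
  [0.06,0,-0.6,0],
  [0.06,0,-0.9,0],
  [0.06,0,-1.0,0],
  [0.06,0,-1.0,0],
], newtons=110)

```text
time: 10.9
ee_pos: [0.5425, 0.2538, 0.2982]
tool_rot: [[-0.406, 0.914, 0.002], [0.914, 0.406, -0.0], [-0.001, 0.001, -1.0]]
ft_force: [-0.7, 0.0, -0.3]
finger_gap: 0.094
finger_force: 107.4
```

```bash
python3 -c "
from h import *
leg(); print(arm.observe()['finger_force'],arm.observe()['qpos'])
O=np.array([.4605,-.3395,.132])
d=np.array([-.432,-.902,0]);a=d*np.sin(np.radians(38))+np.array([0,0,np.cos(np.radians(38))])
print('axis',a)
tip=O+a*.04
print('tip start',tip)
"
```

```text
t 10.9 ee [0.5425 0.2538 0.2982] F [-0.6514  0.0001 -0.3233] leg tilt 35.761375 ends(tool x,up) [array([56.3144, 50.7293], dtype=float32), array([121.7347, -40.1073], dtype=float32)] 230 lat -1.269360802430939
107.42497086524963 [-0.0442  0.4771 -0.6511  1.5957  0.3071  1.1743 -0.343 ]
axis [-0.266  -0.5553  0.788 ]
tip start [ 0.4499 -0.3617  0.1635]
```

>>> servo_tool([
  [-0.07,-0.25,0,0.25],
  [-0.15,-0.5,0,0.5],
  [-0.22,-0.75,0,0.75],
  [-0.3,-1.0,0,1.0],
])

```text
time: 11.45
ee_pos: [0.4213, 0.1504, 0.2955]
tool_rot: [[0.109, 0.994, -0.004], [0.994, -0.109, -0.001], [-0.001, -0.003, -1.0]]
ft_force: [0.9, -0.4, -0.2]
finger_gap: 0.09
finger_force: 107.5
```

>>> servo_tool([
  [-0.24,0.04,0,0.2],
  [-0.48,0.08,0,0.4],
  [-0.72,0.12,0,0.653],
  [-0.955,0.167,0,0.653],
])

```text
time: 11.95
ee_pos: [0.432, 0.0052, 0.2957]
tool_rot: [[0.434, 0.901, -0.003], [0.901, -0.434, -0.0], [-0.002, -0.003, -1.0]]
ft_force: [0.3, -0.2, -0.5]
finger_gap: 0.092
finger_force: 107.6
```

>>> servo_tool([
  [-0.23,0.11,0,0],
  [-0.46,0.22,0,0],
  [-0.69,0.33,0,0],
  [-0.9,0.43,0,0],
])

```text
time: 12.45
ee_pos: [0.4316, -0.1442, 0.2956]
tool_rot: [[0.433, 0.901, -0.004], [0.901, -0.433, 0.001], [-0.001, -0.004, -1.0]]
ft_force: [0.7, -0.4, -0.1]
finger_gap: 0.09
finger_force: 107.6
```

>>> servo_tool([
  [-0.24,0.09,0,0],
  [-0.48,0.18,0,0],
  [-0.72,0.26,0,0],
  [-0.945,0.342,0,0],
])

```text
time: 12.95
ee_pos: [0.4166, -0.2937, 0.2954]
tool_rot: [[0.433, 0.902, -0.004], [0.902, -0.433, 0.002], [-0.0, -0.004, -1.0]]
ft_force: [0.6, -0.6, -1.1]
finger_gap: 0.091
finger_force: 107.6
```

>>> servo_tool([
  [-0.22,0.07,0,0],
  [-0.44,0.15,0,0],
  [-0.66,0.22,0,0],
  [-0.84,0.28,0,0],
  [-0.89,0.3,0,0],
  [-0.89,0.3,0,0],
  [-0.89,0.3,0,0],
])

```text
time: 13.82
ee_pos: [0.4015, -0.431, 0.2969]
tool_rot: [[0.43, 0.903, -0.0], [0.903, -0.43, 0.001], [0.001, -0.001, -1.0]]
ft_force: [-0.2, 0.4, -1.0]
finger_gap: 0.095
finger_force: 107.6
```

Run:
```python
from h import *
leg(); s=arm.observe(); print(s['tool_rot'][:,0],s['qpos'])
a,_,_=cam('wrist','w4'); b,_,_=cam('side','s4'); 
o=np.zeros((440,800,3),np.uint8); o[:300,:400]=cv2.resize(a,(400,300)); o[:432,405:795]=cv2.resize(b[130:310,330:490],(390,432)); cv2.imwrite('pics/c4.png',o)
```

```text
t 13.825 ee [ 0.4015 -0.431   0.2969] F [-0.1806  0.3906 -1.0313] leg tilt 37.181923 ends(tool x,up) [array([58.1944, 44.1294], dtype=float32), array([121.7052, -39.5978], dtype=float32)] 100 lat -2.2723643315818998
[0.4304 0.9026 0.0007] [ 0.8415  0.3867 -0.1279  1.6425  0.053   1.1165  0.2547]
```

View pics/c4.png

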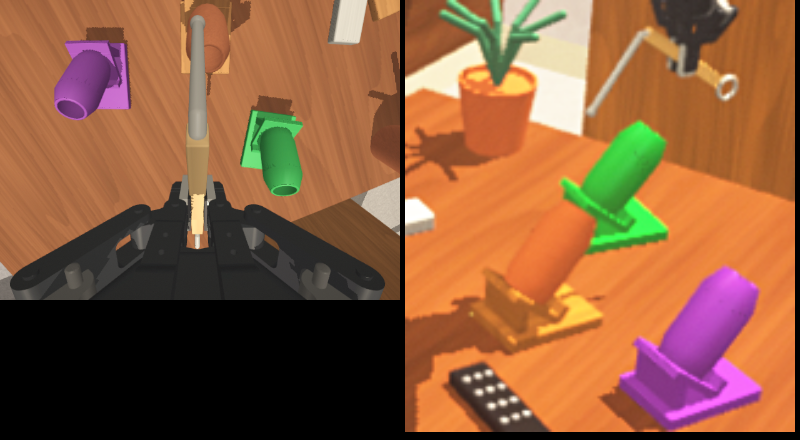

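The wrist view shows the leg leaning toward the terracotta pot, with the ball at full-frame (315,30). The side view shows the leg nearly parallel to the pot's axis.

Run:
```python
from h import *
s=arm.observe(); R=s['tool_rot']
for n in('w4','s4'):
    c,P,uv=cloud(n); q=(P-s['ee_pos'])@R; hsv=cv2.cvtColor(c.reshape(-1,1,3),cv2.COLOR_BGR2HSV).reshape(-1,3).astype(int)
    m=(abs(q[:,1])<.02)&(q[:,0]>.045)&(q[:,0]<.14)&(q[:,2]>-.07)&(q[:,2]<.06)&(hsv[:,1]<75)
    p=q[m]*1e3
    for a in range(50,130,10):
        k=(p[:,0]>=a)&(p[:,0]<a+10)
        if k.sum()>2: print(n,a,k.sum(),np.median(p[k],0),(p[k].min(0)[1]+p[k].max(0)[1])/2)
    print(p.max(0))
potfit('w4',11)
```

```text
w4 50 916 [ 55.9991  -0.6373 -43.6614] -0.7494760519698509
w4 60 1156 [ 64.8719  -0.637  -39.7374] -0.7433016504430681
w4 70 852 [ 74.554   -0.6251 -26.2389] -0.6841566114686708
w4 80 625 [ 84.6496  -0.6123 -12.5052] -0.6979894653109702
w4 90 472 [94.6536 -0.5986  1.3814] -0.6859543414614968
w4 100 359 [104.7323  -0.5824  15.8355] -0.6815568462053425
w4 110 399 [115.3527  -0.5713  31.4681] -0.7761972085951538
w4 120 15 [120.3934  -0.5613  34.3328] -0.3474161951626167
[121.2241   4.3295  36.2436]
s4 50 5 [ 57.2486  -0.5677 -38.3126] 1.5896245485119895
s4 60 11 [ 65.2017  -3.2833 -34.4716] -3.2053602428852543
s4 70 23 [ 74.1194  -1.1425 -24.4225] -3.2093888767351517
s4 80 16 [85.1165 -1.0601 -9.1596] -2.823611867322371
s4 90 18 [95.4402 -2.1295  6.1542] -1.2965395830455573
s4 100 15 [105.2197  -2.5545  19.3028] -1.7790732740434516
s4 110 14 [114.7529  -3.1162  32.0681] -2.220737526019259
s4 120 6 [121.5296  -4.119   36.487 ] -4.0682978181294045
[123.0015   6.1984  39.6051]
w4 az -115.0 [ 0.4601 -0.3389] n 4293 4362 rms 0.0012384010700608441 z [-0.0937 -0.0281  0.0026]
```

```bash
python3 -c "
from h import *
plan([.4068,-.4541,.1838],(.426,.905))"
```

```text
t 13.97 ee [ 0.4014 -0.4316  0.2974] shift [-0.12    0.0968  0.7574] turn -0.010342417204896965 (deg -0.3)
```

>>> servo_tool([
  [-0.12,0.097,0,0],
  [-0.12,0.097,0.1,0],
  [-0.12,0.097,0.3,0],
  [-0.12,0.097,0.5,0],
  [-0.12,0.097,0.66,0],
  [-0.12,0.097,0.73,0],
  [-0.12,0.097,0.757,0],
  [-0.12,0.097,0.757,0],
  [-0.12,0.097,0.757,0],
])

```text
time: 15.1
ee_pos: [0.4068, -0.4555, 0.1847]
tool_rot: [[0.432, 0.902, 0.001], [0.902, -0.432, -0.001], [-0.001, 0.002, -1.0]]
ft_force: [0.4, 0.1, -0.6]
finger_gap: 0.093
finger_force: 107.6
```

Run:
```python
from h import *
s=arm.observe(); print(s['ft_force'],s['ee_pos']); plan([.4068,-.4541,.1838])
a,_,_=cam('wrist','w5'); b,_,_=cam('side','s5'); t,_,_=cam('top','t5')
o=np.zeros((600,800,3),np.uint8); o[:300,:400]=a[0:300:1,120:520]; o[:450,400:800]=cv2.resize(b[170:282,350:450],(400,448))[:450] if 0 else cv2.resize(b[170:282,350:450],(400,450)); o[300:600,:400]=cv2.resize(t[230:305,370:470],(400,300)); cv2.imwrite('pics/c5.png',o)
```

```text
[ 0.3871  0.1222 -0.6194] [ 0.4068 -0.4555  0.1847]
t 15.1 ee [ 0.4068 -0.4555  0.1847] shift [ 0.0085 -0.0041  0.006 ]
```

View pics/c5.png

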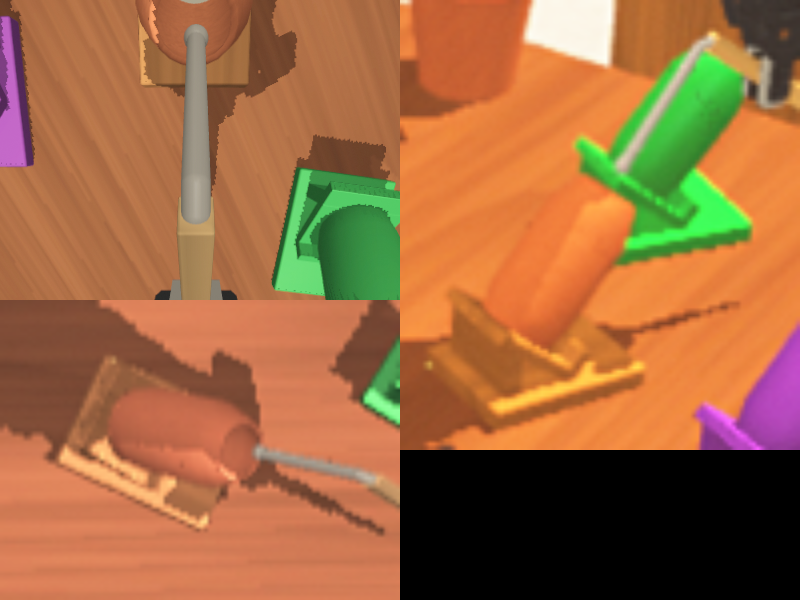

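The wrist, top and side crops all show the ball just in front of the terracotta mouth and centred, with the leg parallel to the pot's axis. Going in.

>>> servo_tool([
  [0.04,-0.004,0.05,0],
  [0.08,-0.004,0.1,0],
  [0.12,-0.004,0.15,0],
  [0.16,-0.004,0.2,0],
  [0.2,-0.004,0.25,0],
  [0.24,-0.004,0.3,0],
  [0.27,-0.004,0.34,0],
  [0.296,-0.004,0.374,0],
  [0.296,-0.004,0.374,0],
  [0.296,-0.004,0.374,0],
])

```text
time: 16.5
ee_pos: [0.425, -0.4152, 0.1279]
tool_rot: [[0.432, 0.902, 0.0], [0.902, -0.432, -0.0], [-0.0, 0.0, -1.0]]
ft_force: [-0.3, -0.0, 0.4]
finger_gap: 0.094
finger_force: 107.6
```

>>> servo_tool([
  [0.015,0,0.02,0],
  [0.033,0,0.042,0],
  [0.049,0,0.063,0],
  [0.049,0,0.063,0],
])

```text
time: 17.0
ee_pos: [0.4282, -0.4077, 0.1178]
tool_rot: [[0.432, 0.902, -0.001], [0.902, -0.432, 0.001], [0.0, -0.001, -1.0]]
ft_force: [0.2, 0.3, 0.9]
finger_gap: 0.091
finger_force: 107.6
```

>>> servo_tool([
  [0.0062,0,0.0079,0],
  [0.0123,0,0.0158,0],
  [0.0123,0,0.0158,0],
])

```text
time: 17.38
ee_pos: [0.429, -0.4065, 0.1158]
tool_rot: [[0.432, 0.902, -0.0], [0.902, -0.432, 0.0], [0.0, -0.0, -1.0]]
ft_force: [0.1, -0.9, -1.3]
finger_gap: 0.093
finger_force: 107.6
```

>>> servo_tool([
  [0.0062,0,0.0079,0],
  [0.0123,0,0.0158,0],
  [0.0123,0,0.0158,0],
])

```text
time: 17.75
ee_pos: [0.4298, -0.4048, 0.1134]
tool_rot: [[0.432, 0.902, -0.0], [0.902, -0.432, 0.0], [0.0, -0.0, -1.0]]
ft_force: [-0.8, -0.5, 0.6]
finger_gap: 0.092
finger_force: 107.6
```

>>> servo_tool([
  [0.0041,0,0.0053,0],
  [0.0082,0,0.0105,0],
  [0.0082,0,0.0105,0],
  [0.0082,0,0.0105,0],
])

```text
time: 18.25
ee_pos: [0.4303, -0.4039, 0.112]
tool_rot: [[0.432, 0.902, 0.0], [0.902, -0.432, -0.0], [-0.0, 0.0, -1.0]]
ft_force: [-0.4, -0.7, 0.4]
finger_gap: 0.095
finger_force: 107.8
```

>>> servo_tool([
  [0.0041,0,0.0053,0],
  [0.0082,0,0.0105,0],
  [0.0082,0,0.0105,0],
  [0.0082,0,0.0105,0],
])

```text
time: 18.75
ee_pos: [0.4308, -0.4029, 0.1104]
tool_rot: [[0.432, 0.902, -0.0], [0.902, -0.432, -0.0], [-0.0, 0.0, -1.0]]
ft_force: [-0.9, -0.7, 1.1]
finger_gap: 0.096
finger_force: 107.9
```

>>> servo_tool([
  [0.0041,0,0.0053,0],
  [0.0082,0,0.0105,0],
  [0.0082,0,0.0105,0],
  [0.0082,0,0.0105,0],
])

```text
time: 19.25
ee_pos: [0.4313, -0.4018, 0.1088]
tool_rot: [[0.432, 0.902, -0.0], [0.902, -0.432, -0.0], [-0.0, 0.0, -1.0]]
ft_force: [-0.7, -2.5, 1.6]
finger_gap: 0.096
finger_force: 108.0
```

>>> servo_tool([
  [0.0041,0,0.0053,0],
  [0.0082,0,0.0105,0],
  [0.0082,0,0.0105,0],
  [0.0082,0,0.0105,0],
])

```text
time: 19.75
ee_pos: [0.4318, -0.4009, 0.1073]
tool_rot: [[0.432, 0.902, 0.0], [0.902, -0.432, -0.001], [-0.001, 0.0, -1.0]]
ft_force: [-2.0, -3.7, 3.3]
finger_gap: 0.094
finger_force: 108.3
```

>>> servo_tool([
  [0.0041,0,0.0053,0],
  [0.0041,0,0.0053,0],
  [0.0041,0,0.0053,0],
  [0.0041,0,0.0053,0],
])

```text
time: 20.25
ee_pos: [0.4319, -0.4008, 0.1068]
tool_rot: [[0.433, 0.902, 0.0], [0.902, -0.433, -0.001], [-0.001, 0.001, -1.0]]
ft_force: [-2.9, -4.6, 3.9]
finger_gap: 0.093
finger_force: 108.7
```

The force rose about 0.7 N/mm from D≈74 mm. It then turned stiff near 81 mm at about 6 N, so the switch is fully down. Drawing out along the axis.

>>> servo_tool([
  [-0.008,0,-0.0105,0],
  [-0.025,0,-0.032,0],
  [-0.06,0,-0.077,0],
  [-0.1,0,-0.128,0],
  [-0.15,0,-0.192,0],
  [-0.2,0,-0.256,0],
  [-0.25,0,-0.32,0],
  [-0.3,0,-0.384,0],
  [-0.35,0,-0.448,0],
  [-0.4,0,-0.512,0],
  [-0.45,0,-0.576,0],
  [-0.5,0,-0.7,0],
  [-0.5,0,-0.8,0],
  [-0.5,0,-0.8,0],
])

```text
time: 22.0
ee_pos: [0.4006, -0.4679, 0.2278]
tool_rot: [[0.432, 0.902, 0.002], [0.902, -0.432, -0.002], [-0.001, 0.002, -1.0]]
ft_force: [0.6, -0.2, -1.5]
finger_gap: 0.095
finger_force: 107.7
```

Run:
```python
from h import *
leg(); a,_,_=cam('wrist','w6'); t,_,_=cam('top','t6')
print(cv2.imread('pics/t5.png')[255:272,418:436].reshape(-1,3).mean(0), t[255:272,418:436].reshape(-1,3).mean(0))
o=np.hstack([a[0:240,160:480],cv2.resize(t[240:300,380:460],(320,240))]);cv2.imwrite('pics/c6.png',o)
# stand from several views
for n in('w2','s1','s5','t5','top0','side0','w4','w3'):
    im,d,z=load(n); c,P,uv=cloud(n); m=(np.hypot(P[:,0]-.597,P[:,1]+.018)<.09)
    if n in('s5','t6'): m&=P[:,2]<.3
    Q=P[m]; b=Q[(Q[:,2]>.008)&(Q[:,2]<.02)]; p=Q[(Q[:,2]>.06)&(Q[:,2]<.24)&(np.hypot(Q[:,0]-.597,Q[:,1]+.018)<.02)]; g=Q[(Q[:,2]>.256)&(Q[:,2]<.29)&(np.hypot(Q[:,0]-.597,Q[:,1]+.018)>.02)]
    print(n,len(b),len(p),len(g))
    if len(b)>30: print('  base',cv2.minEnclosingCircle(b[:,:2].astype(np.float32)),'mean',b[:,:2].mean(0))
    if len(p)>10: print('  post',np.median(p,0))
    if len(g)>8:
        l=cv2.fitLine(g.astype(np.float32),cv2.DIST_HUBER,0,.001,.001).ravel(); l*=np.sign(l[2]) if 0 else 1
        v=l[:3]*np.sign(l[2]); t_=(g-l[3:])@v; print('  peg dir',v,'az',np.degrees(np.arctan2(v[1],v[0])),'end',l[3:]+v*t_.max())
```

```text
t 22.0 ee [ 0.4006 -0.4679  0.2278] F [ 0.6412 -0.157  -1.55  ] leg tilt 35.44318 ends(tool x,up) [array([61.9914, 41.4449], dtype=float32), array([120.1243, -40.2255], dtype=float32)] 92 lat -2.011949997654243
[ 75.5196 104.4935 187.2386] [ 75.5784 105.9248 192.6275]
w2 1614 0 0
  base ((0.5989050269126892, -0.01761806569993496), 0.050078924745321274) mean [ 0.5937 -0.0031]
s1 733 325 36
  base ((0.5990436673164368, -0.0167983528226614), 0.0531429760158062) mean [ 0.5959 -0.0142]
  post [ 0.5969 -0.016   0.1543]
  peg dir [-0.8814  0.3187  0.3485] az 160.12105 end [0.5356 0.0065 0.2763]
s5 736 325 36
  base ((0.5987974405288696, -0.016929345205426216), 0.05302336439490318) mean [ 0.5963 -0.0143]
  post [ 0.5974 -0.0164  0.1545]
  peg dir [-0.8962  0.2873  0.3381] az 162.22289 end [0.5381 0.0048 0.2748]
t5 659 51 44
  base ((0.59697425365448, -0.017465507611632347), 0.0887257307767868) mean [ 0.5941 -0.024 ]
  post [ 0.5945 -0.0237  0.1559]
  peg dir [-0.8778  0.33    0.3471] az 159.39583 end [0.5375 0.0011 0.2774]
top0 673 51 44
  base ((0.5967487692832947, -0.01705673336982727), 0.08874670416116714) mean [ 0.5942 -0.0242]
  post [ 0.5944 -0.0236  0.1535]
  peg dir [-0.8836  0.336   0.326 ] az 159.17957 end [0.5359 0.0019 0.2769]
side0 731 324 36
  base ((0.6004117131233215, -0.017670216038823128), 0.05458631366491318) mean [ 0.5961 -0.0142]
  post [ 0.5972 -0.0163  0.1549]
  peg dir [-0.8748  0.321   0.3629] az 159.85211 end [0.5364 0.0065 0.2764]
w4 0 0 0
w3 0 0 0
```

View pics/c6.png

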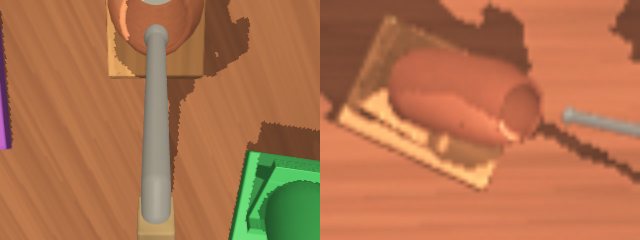

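The pot view is unchanged and the wand is free again at the same tilt. Carrying it high to the stand.

>>> servo_tool([
  [0,0,-0.25,-0.05],
  [0,0,-0.5,-0.1],
  [0,0,-0.75,-0.19],
  [0,0,-0.95,-0.19],
])

```text
time: 22.65
ee_pos: [0.3999, -0.4672, 0.3697]
tool_rot: [[0.339, 0.941, -0.0], [0.941, -0.339, 0.0], [0.0, -0.0, -1.0]]
ft_force: [0.5, 0.2, -0.8]
finger_gap: 0.096
finger_force: 107.6
```

>>> servo_tool([
  [0.2,-0.02,0,0],
  [0.45,-0.05,0,0],
  [0.7,-0.08,0,0],
  [0.93,-0.105,0,0],
])

```text
time: 23.15
ee_pos: [0.4325, -0.3291, 0.368]
tool_rot: [[0.339, 0.941, -0.001], [0.941, -0.339, 0.001], [0.001, -0.001, -1.0]]
ft_force: [0.3, -0.1, -0.6]
finger_gap: 0.095
finger_force: 107.7
```

>>> servo_tool([
  [0.23,-0.03,0,0],
  [0.46,-0.05,0,0],
  [0.7,-0.08,0,0],
  [0.93,-0.105,0,0],
])

```text
time: 23.65
ee_pos: [0.465, -0.1929, 0.3682]
tool_rot: [[0.34, 0.941, -0.001], [0.941, -0.34, 0.001], [0.0, -0.001, -1.0]]
ft_force: [0.5, 0.4, -0.7]
finger_gap: 0.096
finger_force: 107.7
```

>>> servo_tool([
  [0.23,-0.03,0,0],
  [0.46,-0.05,0,0],
  [0.7,-0.08,0,0],
  [0.93,-0.105,0,0],
])

```text
time: 24.15
ee_pos: [0.4975, -0.0564, 0.3682]
tool_rot: [[0.34, 0.941, -0.001], [0.941, -0.34, 0.0], [-0.0, -0.001, -1.0]]
ft_force: [0.4, 0.1, -0.3]
finger_gap: 0.094
finger_force: 107.7
```

>>> servo_tool([
  [0.23,-0.03,0,0],
  [0.46,-0.05,0,0],
  [0.7,-0.08,0,0],
  [0.88,-0.1,0,0],
  [0.93,-0.105,0,0],
  [0.93,-0.105,0,0],
  [0.93,-0.105,0,0],
])

```text
time: 25.02
ee_pos: [0.5304, 0.077, 0.3687]
tool_rot: [[0.342, 0.94, -0.0], [0.94, -0.342, -0.001], [-0.001, -0.0, -1.0]]
ft_force: [0.2, -0.1, -0.0]
finger_gap: 0.093
finger_force: 107.7
```

Run:
```python
from h import *
plan([.5326,.081,.330],(.342,.94)); s=arm.observe(); print(s['tool_rot'][:,0])
R=s['tool_rot']
for n in('side','top'):
    im,d,c=cam(n,n+'7'); cc,P,uv=cloud(n+'7'); q=(P-s['ee_pos'])@R*1e3
    hsv=cv2.cvtColor(cc.reshape(-1,1,3),cv2.COLOR_BGR2HSV).reshape(-1,3).astype(int)
    m=(q[:,0]<-45)&(q[:,0]>-95)&(abs(q[:,1])<15)&(q[:,2]>10)&(q[:,2]<75)
    p=q[m]; print(n,len(p),'min',p.min(0),'max',p.max(0),'mean',p.mean(0), 'uv',uv[m].min(0),uv[m].max(0))
_,_,z=load('side7')
O=s['ee_pos']+R@np.array([-.0696,0,.0458]); print('eye pred',O,proj(z,[O]),'peg tip proj',proj(z,[[.537,.0052,.2737]]),proj(load('top7')[2],[O,[.537,.0052,.2737]]))
b=load('side7')[0]; u,v=proj(z,[O])[0].astype(int); t=load('top7')[0]
o=np.hstack([cv2.resize(b[v-60:v+60,u-50:u+50],(400,480)),cv2.resize(t[160:260,250:350],(400,480))]); cv2.imwrite('pics/c7.png',o); print(u,v)
```

```text
t 25.02 ee [0.5304 0.077  0.3687] shift [0.0306 0.0049 0.2579] turn -0.0007169712766749214 (deg -0.0)
[ 0.3423  0.9396 -0.001 ]
side 100 min [-83.1835  -6.8155  22.1529] max [-45.2192   4.3378  59.3744] mean [-62.6626  -2.2229  41.7296] uv [299 189] [313 202]
top 49 min [-83.7543  -4.9546  17.1052] max [-49.2819   3.6211  58.3702] mean [-66.2042  -0.5428  35.9715] uv [290 235] [304 243]
eye pred [0.5065 0.0115 0.323 ] [[308.3322 195.8941]] peg tip proj [[298.9728 210.8978]] [[298.1514 240.506 ]
 [301.8268 231.8386]]
308 195
```

View pics/c7.png

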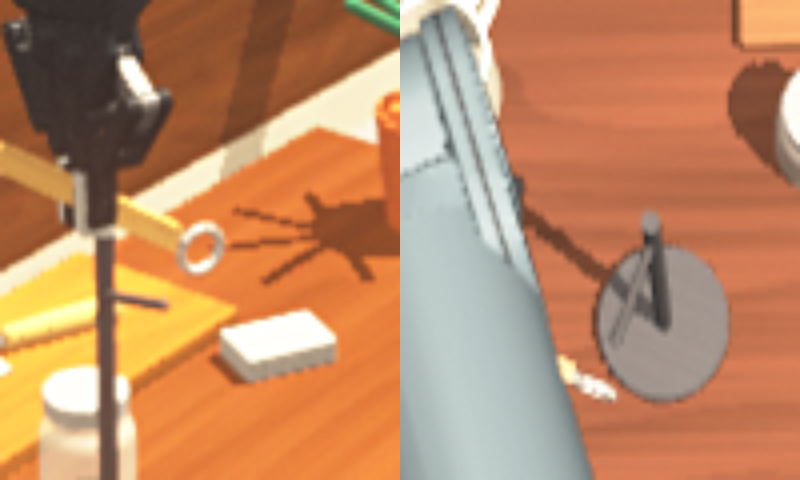

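In the side crop the eye's centre is at full-frame (308.5,197) and the peg tip at (299,211). Both are within 1 px of my predictions. Moving to just in front of the peg tip.

>>> servo_tool([
  [0.03,0.005,0.06,0],
  [0.03,0.005,0.14,0],
  [0.03,0.005,0.21,0],
  [0.03,0.005,0.25,0],
  [0.03,0.005,0.25,0],
  [0.03,0.005,0.25,0],
])

```text
time: 25.88
ee_pos: [0.5329, 0.0826, 0.3317]
tool_rot: [[0.34, 0.94, 0.001], [0.94, -0.34, 0.0], [0.0, 0.001, -1.0]]
ft_force: [0.1, 0.7, -0.5]
finger_gap: 0.093
finger_force: 107.7
```

```bash
cat >> h.py <<'E'
def eye(off=(-.0696,0,.0458)):
    s=arm.observe(); R=s['tool_rot']; im,d,c=cam('side','e'); _,_,z=load('e'); hsv=cv2.cvtColor(im,cv2.COLOR_BGR2HSV)
    E=s['ee_pos']+R@np.array(off); u,v=proj(z,[E])[0]
    m=np.zeros(d.shape,bool); a,b=int(v),int(u); m[a-9:a+10,b-9:b+10]=True
    dep=(z['E'][:3,:3]@E+z['E'][:3,3])[2]
    m&=(hsv[...,1]<60)&(hsv[...,2]>120)&(abs(d-dep)<.03)
    vv,uu=np.nonzero(m); (cx,cy),r=cv2.minEnclosingCircle(np.c_[uu,vv].astype(np.float32))
    print('eye pred',E,'px',(u,v),'seen',(cx,cy),r,len(uu),'depth pred',dep,'seen',np.median(d[m])); return E
E
python3 - <<'E'
from h import *
E=eye(); s=arm.observe(); print(s['ee_pos'],s['ft_force'])
tip=np.array([.537,.0052,.2737]); print('eye-tip in tool mm',(E-tip)@s['tool_rot']*1e3,'want (0,-30,-10.9)')
E
```

```text
eye pred [0.5092 0.0172 0.2859] px (np.float64(305.7129304223496), np.float64(211.80248632373235)) seen (304.6851806640625, 212.12962341308594) 6.107567310333252 35 depth pred 1.3230585168996716 seen 1.3171321
[0.5329 0.0826 0.3318] [-0.2053 -0.3736 -0.5497]
eye-tip in tool mm [  1.8158 -30.1658 -12.2056] want (0,-30,-10.9)
```

>>> servo_tool([
  [-0.018,0,0.005,0],
  [-0.018,0.04,0.02,0],
  [-0.018,0.08,0.034,0],
  [-0.018,0.12,0.049,0],
  [-0.018,0.16,0.063,0],
  [-0.018,0.2,0.078,0],
  [-0.018,0.233,0.09,0],
  [-0.018,0.233,0.09,0],
])

```text
time: 26.92
ee_pos: [0.5648, 0.0679, 0.3176]
tool_rot: [[0.341, 0.94, -0.0], [0.94, -0.341, 0.0], [-0.0, -0.0, -1.0]]
ft_force: [0.1, -0.7, -0.9]
finger_gap: 0.092
finger_force: 107.7
```

Run:
```python
from h import *
E=eye(); s=arm.observe(); print(s['ee_pos'],s['ft_force'])
tip=np.array([.537,.0052,.2737]); print('eye-tip in tool mm',(E-tip)@s['tool_rot']*1e3,'want (0,5,1.8)',proj(load('e')[2],[tip]))
im=load('e')[0]; print('dark px near tip'); hsv=cv2.cvtColor(im,cv2.COLOR_BGR2HSV)
for v in range(202,222): print(v,' '.join('%3d/%-3d'%(hsv[v,u,2],hsv[v,u,1]) for u in range(286,308)))
```

```text
eye pred [0.5411 0.0025 0.2718] px (np.float64(298.2537330756938), np.float64(210.63552659484407)) seen (298.23529052734375, 210.64706420898438) 5.407382488250732 31 depth pred 1.3565624938935126 seen 1.3502027
[0.5646 0.0681 0.3178] [-0.7849  1.0118 -0.1877]
eye-tip in tool mm [-1.1278  4.779   1.8696] want (0,5,1.8) [[298.9728 210.8978]]
dark px near tip
202 248/157 255/168 255/172 255/176 255/180 253/183 245/188 238/189 239/184 237/185 237/183 238/184 238/183 238/184 240/183 242/183 243/183 244/184 244/184 244/185 242/185 241/182
203 255/112 255/125 255/156 255/169 255/172 255/176 255/180 255/182 254/180 247/183 242/181 239/189 238/188 240/189 243/186 244/184 245/182 244/186 243/185 241/183 240/184 239/185
204 255/121 255/126 255/119 255/124 255/157 255/165 255/171 255/172 255/173 255/180 255/180 254/189 249/181 246/178 245/188 244/190 243/188 242/188 240/184 240/183 238/186 239/184
205 232/162 244/159 255/132 255/121 255/122 255/111 255/146 255/167 255/172 255/173 255/160 255/127 255/82  255/87  254/132 249/144 242/180 240/189 238/185 238/184 238/181 239/182
206 221/163 226/159 2
[... 2158 characters left out ...]
 255/175 255/172 255/173 255/176 255/176 255/174 255/169 253/162 253/160 254/162 255/170 255/182 255/179 255/178 255/179 255/172 255/173 255/171 255/173 255/177
219 197/151 255/171 255/171 255/171 255/175 255/177 255/176 255/179 255/178 255/177 255/179 255/177 255/181 255/180 255/180 255/176 255/172 255/172 255/171 255/176 255/183 246/191
220 176/138 255/167 255/175 255/172 254/176 254/173 254/177 254/178 255/177 255/176 255/177 255/177 255/176 255/177 255/172 255/170 255/175 255/172 255/179 251/190 228/190 211/187
221 158/126 255/169 255/172 255/175 254/176 254/173 254/173 254/177 254/178 255/176 255/178 255/177 255/172 255/174 255/171 255/173 255/178 255/188 243/191 215/193 201/186 191/186
```

The pixel values show the dark peg end inside the ring: peg at rows 210–211, columns 295–299, within ring columns 293–302 and rows 206–217. Threading the rest of the way.

>>> servo_tool([
  [0,0.04,0.015,0],
  [0,0.08,0.029,0],
  [0,0.12,0.044,0],
  [0,0.16,0.058,0],
  [0,0.18,0.066,0],
  [0,0.18,0.066,0],
])

```text
time: 27.72
ee_pos: [0.5901, 0.0589, 0.3078]
tool_rot: [[0.341, 0.94, -0.0], [0.94, -0.341, 0.0], [-0.0, -0.0, -1.0]]
ft_force: [-0.4, 0.2, -0.7]
finger_gap: 0.094
finger_force: 107.7
```

>>> servo_tool([
  [0,0,0.02,0],
  [0,0,0.02,0],
  [0,0,0.02,0],
  [0,0,0.02,0],
], newtons=20)

```text
time: 28.22
ee_pos: [0.59, 0.059, 0.3051]
tool_rot: [[0.34, 0.94, 0.0], [0.94, -0.34, -0.0], [0.0, 0.0, -1.0]]
ft_force: [0.5, -0.3, -0.6]
finger_gap: 0.09
finger_force: 107.7
```

Run:
```python
from h import *
E=eye(); s=arm.observe(); print(s['ee_pos'],s['ft_force'],s['finger_force'])
tip=np.array([.537,.0052,.2737]); print('eye-tip in tool mm',(E-tip)@s['tool_rot']*1e3)
r=85
p0=r*np.array([np.cos(np.radians(36)),np.sin(np.radians(36))])
for th in range(36,-44,-4):
    p=r*np.array([np.cos(np.radians(th)),np.sin(np.radians(th))])-p0; print(th,(p[0]/150).round(3),(-p[1]/150).round(3))
```

```text
eye pred [ 0.5664 -0.0065  0.2593] px (np.float64(291.8827052333871), np.float64(210.7501303976489)) seen (290.72222900390625, 210.72222900390625) 5.748413562774658 31 depth pred 1.3820158451674593 seen 1.3734156
[0.59   0.0589 0.3051] [-0.7633  0.1749 -0.7426] 107.68136501312256
eye-tip in tool mm [-0.9755 31.5687 14.4239]
36 0.0 -0.0
32 0.022 0.033
28 0.042 0.067
24 0.059 0.103
20 0.074 0.139
16 0.086 0.177
12 0.096 0.215
8 0.103 0.254
4 0.107 0.294
0 0.108 0.333
-4 0.107 0.373
-8 0.103 0.412
-12 0.096 0.451
-16 0.086 0.489
-20 0.074 0.527
-24 0.059 0.564
-28 0.042 0.599
-32 0.022 0.633
-36 0.0 0.666
-40 -0.024 0.697
```

>>> servo_tool([
  [0,0,0,0],
  [0,0,0,0],
  [0,0,0,0],
], jaw=-1, newtons=20)

```text
time: 28.65
ee_pos: [0.59, 0.0589, 0.305]
tool_rot: [[0.34, 0.94, -0.0], [0.94, -0.34, -0.0], [-0.0, -0.0, -1.0]]
ft_force: [0.8, -0.5, -1.0]
finger_gap: 0.091
finger_force: 107.7
```

>>> servo_tool([
  [0,0,0,0],
  [0,0,0,0],
], jaw=-0.79, newtons=20)

```text
time: 28.9
ee_pos: [0.59, 0.0589, 0.305]
tool_rot: [[0.34, 0.94, -0.0], [0.94, -0.34, 0.0], [-0.0, -0.0, -1.0]]
ft_force: [-0.2, 0.4, -0.0]
finger_gap: 0.113
finger_force: 47.1
```

>>> servo_tool([
  [0,0,0,0],
  [0,0,0,0],
], jaw=-0.78)

```text
time: 29.15
ee_pos: [0.59, 0.0589, 0.305]
tool_rot: [[0.34, 0.94, -0.0], [0.94, -0.34, -0.0], [-0.0, -0.0, -1.0]]
ft_force: [-1.0, 0.4, -0.0]
finger_gap: 0.111
finger_force: 27.7
```

>>> servo_tool([
  [0.022,0,0.033,0],
  [0.042,0,0.067,0],
  [0.059,0,0.103,0],
  [0.074,0,0.139,0],
  [0.086,0,0.177,0],
  [0.096,0,0.215,0],
  [0.103,0,0.254,0],
  [0.107,0,0.294,0],
  [0.108,0,0.333,0],
  [0.108,0,0.333,0],
])

```text
time: 30.4
ee_pos: [0.5954, 0.0744, 0.2545]
tool_rot: [[0.34, 0.94, -0.001], [0.94, -0.34, 0.0], [0.0, -0.001, -1.0]]
ft_force: [1.3, -1.3, 0.6]
finger_gap: 0.113
finger_force: 26.9
```

Run:
```python
from h import *
s=arm.observe(); print(s['ft_force'],s['finger_force'],s['finger_gap'])
eye((-.0858,0,-.0042)); leg()
```

```text
[ 1.2831 -1.2609  0.568 ] 26.935979425907135 0.11280124559376456
eye pred [ 0.5662 -0.0063  0.2587] px (np.float64(291.8837092104141), np.float64(211.02721294530403)) seen (291.4156494140625, 211.03012084960938) 6.176638126373291 46 depth pred 1.3821252390657934 seen 1.3768246
t 30.45 ee [0.5954 0.0745 0.2548] F [ 0.5064 -0.6108  0.1378] leg tilt 3.2542753 ends(tool x,up) [array([68.2243,  9.568 ], dtype=float32), array([ 74.2186, -95.8566], dtype=float32)] 117 lat -3.5942413664781894
```

>>> servo_tool([
  [-0.001,0,0.04,0],
  [-0.005,0,0.079,0],
  [-0.012,0,0.118,0],
  [-0.022,0,0.156,0],
  [-0.034,0,0.194,0],
  [-0.049,0,0.231,0],
  [-0.066,0,0.266,0],
  [-0.086,0,0.3,0],
  [-0.108,0,0.333,0],
  [-0.12,0,0.35,0],
  [-0.12,0,0.35,0],
])

```text
time: 31.88
ee_pos: [0.5893, 0.0572, 0.2023]
tool_rot: [[0.34, 0.94, -0.0], [0.94, -0.34, 0.0], [0.0, -0.0, -1.0]]
ft_force: [1.6, 0.5, 1.4]
finger_gap: 0.114
finger_force: 30.2
```

Run:
```python
from h import *
s=arm.observe(); print(s['ft_force'],s['finger_force'],s['finger_gap'])
eye((-.0675,0,-.0567)); leg()
```

```text
[1.6262 0.5404 1.3976] 30.15571653842926 0.11449705589220611
eye pred [ 0.5664 -0.0062  0.259 ] px (np.float64(291.82360706955103), np.float64(210.88909641466495)) seen (291.5, 211.0) 7.500100135803223 40 depth pred 1.3820061128628216 seen 1.3780992
t 31.925 ee [0.5893 0.0573 0.2024] F [ 1.6423 -0.0281  1.3707] leg tilt -32.81101 ends(tool x,up) [array([ 57.9372, -29.1805], dtype=float32), array([ 29.4984, -73.2903], dtype=float32)] 36 lat -3.6414651835954372
```

>>> servo_tool([
  [0,0,0,0],
  [0,0,0,0],
  [0,0,0,0],
  [0,0,0,0],
], jaw=-0.77)

```text
time: 32.48
ee_pos: [0.5893, 0.0573, 0.2024]
tool_rot: [[0.34, 0.94, -0.0], [0.94, -0.34, 0.0], [-0.0, -0.0, -1.0]]
ft_force: [1.4, 0.8, 0.2]
finger_gap: 0.116
finger_force: 8.9
```

Run:
```python
from h import *
leg(); eye((-.0675,0,-.0567)); print(arm.observe()['finger_force'])
```

```text
t 32.475 ee [0.5893 0.0573 0.2024] F [1.4316 0.7926 0.1611] leg tilt -32.549545 ends(tool x,up) [array([ 57.1496, -30.022 ], dtype=float32), array([ 29.7634, -72.9278], dtype=float32)] 38 lat -3.720939715839461
eye pred [ 0.5663 -0.0061  0.2591] px (np.float64(291.8072881117533), np.float64(210.87045540084662)) seen (291.5, 211.0) 7.500100135803223 38 depth pred 1.3818316986071326 seen 1.3779502
8.859705626964569
```

>>> servo_tool([
  [0,0,0,0],
  [0,0,0,0],
  [0,0,0,0],
  [0,0,0,0],
], jaw=-0.766)

```text
time: 33.08
ee_pos: [0.5894, 0.0573, 0.2026]
tool_rot: [[0.34, 0.94, -0.0], [0.94, -0.34, 0.0], [0.0, -0.0, -1.0]]
ft_force: [1.0, 0.0, 0.0]
finger_gap: 0.116
finger_force: 0.0
```

>>> servo_tool([
  [0,0,0,0],
  [0,0,0,0],
  [0,0,0,0],
  [0,0,0,0],
  [0,0,0,0],
  [0,0,0,0],
], jaw=-0.762)

```text
time: 33.83
ee_pos: [0.5894, 0.0572, 0.2025]
tool_rot: [[0.34, 0.94, -0.0], [0.94, -0.34, -0.0], [-0.0, 0.0, -1.0]]
ft_force: [-0.9, -0.2, -0.1]
finger_gap: 0.119
finger_force: 0.0
```

```bash
cat >> h.py <<'E'
def hang():
    s=arm.observe(); im,d,c=cam('side','g'); cc,P,uv=cloud('g'); hsv=cv2.cvtColor(cc.reshape(-1,1,3),cv2.COLOR_BGR2HSV).reshape(-1,3).astype(int)
    u=np.array([.34,.94,0]); w=np.array([.94,-.34,0]); q=P-np.array([.566,-.006,.262]); a,b,z=q@u*1e3,q@w*1e3,q[:,2]*1e3
    m=(abs(b)<22)&(abs(a)<170)&(z<5)&(z>-215)&(P[:,2]>.05)
    wood=m&(hsv[:,1]>75)&(hsv[:,1]<190)&(hsv[:,0]>12)&(hsv[:,0]<30); st=m&(hsv[:,1]<75)
    print('t',round(s['time'],2),'gap',round(s['finger_gap'],3),'ff',round(s['finger_force'],1))
    for k,n in((wood,'wood'),(st,'steel')):
        if k.sum()>5:
            l=cv2.fitLine(np.c_[a,z][k].astype(np.float32),cv2.DIST_HUBER,0,1,.01).ravel(); print(n,k.sum(),'angle from horiz',np.degrees(np.arctan(l[1]/l[0])),'a',a[k].min(),np.median(a[k]),a[k].max(),'z',z[k].min(),z[k].max(),'b',np.median(b[k]))
E
python3 -c "
from h import *
hang(); print(arm.observe()['ft_force'])"
```

```text
t 33.83 gap 0.119 ff 0.0
wood 406 angle from horiz -78.8159 a -72.28487954851266 15.088737281682214 80.4849914788662 z -180.92299985007594 1.620578383484228 b -0.8703873771631185
steel 218 angle from horiz 48.806168 a -72.02276024086089 1.893787389221397 80.7099887879838 z -182.10377322929554 4.985399200021168 b -4.531445594413251
[ 0.1482 -0.263  -0.1314]
```

>>> servo_tool([
  [0,0,0,0],
  [0.05,0,0,0],
  [0.15,0,0,0],
  [0.3,0,0,0],
  [0.5,0,0,0],
  [0.7,0,0,0],
  [0.7,0,0,0],
], jaw=-0.6)

```text
time: 34.75
ee_pos: [0.6251, 0.1614, 0.2026]
tool_rot: [[0.335, 0.942, 0.0], [0.942, -0.335, 0.003], [0.003, -0.001, -1.0]]
ft_force: [0.2, 0.9, -0.2]
finger_gap: 0.2
finger_force: 0.0
```

```bash
python3 -c "
from h import *
for i in range(5):
    for k in range(2): arm.read_camera('top')
    hang()"
```

```text
t 34.85 gap 0.199 ff 0.0
wood 354 angle from horiz 80.786194 a -120.88809854748213 -12.234205225782285 166.41376285894438 z -163.41282219524476 0.7616165137176445 b 1.6329716400286347
steel 151 angle from horiz 58.24492 a -125.11897080725035 -58.73227362771437 169.7985497422452 z -163.13212865238694 4.912345626570557 b 7.382170122041999
t 35.0 gap 0.201 ff 0.0
wood 403 angle from horiz -74.92053 a -58.11440274997727 23.407153805727397 166.56757043776162 z -184.07653777228538 4.659959796908364 b 1.0606203559986764
steel 140 angle from horiz 83.083565 a -57.12017317461844 -0.6660538142230296 168.26238708230076 z -185.11738918546493 4.768509668063969 b 6.08785119410151
t 35.15 gap 0.202 ff 0.0
wood 417 angle from horiz -58.0864 a -11.152845743285788 48.97228263020073 165.1422849518143 z -193.38984781454238 4.5414637761374 b -0.9970689009296068
steel 146 angle from horiz -80.766815 a -10.002774512704473 22.599485133472427 169.5873218750742 z -193.03363217683662 4.877966938831191 b 3.4605610263152045
t 35.3 gap 0.199 ff 0.0
wood 401 angle from horiz -69.92957 a -40.482174322135485 31.415790421447383 167.17193178924808 z -184.9185596211809 3.698942647208492 b -1.3402984556853688
steel 155 angle from horiz 89.094574 a -40.163168358029054 3.801562331524525 168.39342781613027 z -190.89296911700112 4.93223591658376 b 2.741171101940208
t 35.45 gap 0.204 ff 0.0
wood 359 angle from horiz 86.93806 a -20.105962752740076 -5.896581541805013 165.41001990018552 z -160.6988470333129 3.1921774354691235 b 0.9082446871641356
steel 152 angle from horiz 63.189507 a -114.74494121221115 -50.824037655866576 169.96793431573604 z -164.42782351611362 4.883365415943475 b 5.3864857144032445
```

>>> servo_tool([
  [0.1,0,-0.2,0],
  [0.2,0,-0.5,0],
  [0.3,0,-0.8,0],
  [0.3,0,-0.9,0],
  [0.3,0,-0.9,0],
  [0.3,0,-0.9,0],
  [0.3,0,-0.9,0],
  [0.3,0,-0.9,0],
  [0.3,0,-0.9,0],
  [0.3,0,-0.9,0],
  [0.3,0,-0.9,0],
  [0.3,0,-0.9,0],
  [0.3,0,-0.9,0],
  [0.3,0,-0.9,0],
  [0.3,0,-0.9,0],
  [0.3,0,-0.9,0],
  [0.3,0,-0.9,0],
  [0.3,0,-0.9,0],
  [0.3,0,-0.9,0],
  [0.3,0,-0.9,0],
])

```text
time: 38.0
ee_pos: [0.6404, 0.1983, 0.3375]
tool_rot: [[0.34, 0.94, -0.0], [0.94, -0.34, -0.0], [-0.0, -0.0, -1.0]]
ft_force: [0.0, 0.5, 0.3]
finger_gap: 0.198
finger_force: 0.0
```

>>> servo_tool([
  [0,0,0,0],
  [0,0,0,0],
  [0,0,0,0],
  [0,0,0,0],
  [0,0,0,0],
  [0,0,0,0],
  [0,0,0,0],
  [0,0,0,0],
  [0,0,0,0],
  [0,0,0,0],
  [0,0,0,0],
  [0,0,0,0],
  [0,0,0,0],
  [0,0,0,0],
  [0,0,0,0],
  [0,0,0,0],
  [0,0,0,0],
  [0,0,0,0],
  [0,0,0,0],
  [0,0,0,0],
])

```text
time: 40.5
ee_pos: [0.6405, 0.1983, 0.3375]
tool_rot: [[0.34, 0.94, -0.0], [0.94, -0.34, -0.0], [-0.0, -0.0, -1.0]]
ft_force: [0.2, -0.6, -0.3]
finger_gap: 0.197
finger_force: 0.0
```

```bash
python3 -c "
from h import *
for i in range(5):
    for k in range(2): arm.read_camera('top')
    hang()" | grep -v steel
```

```text
t 40.6 gap 0.198 ff 0.0
wood 385 angle from horiz -67.819176 a -38.598075525750524 34.19116487941989 63.444537925537034 z -189.54063949020156 -1.4581588940168477 b 7.441891683355367
t 40.75 gap 0.201 ff 0.0
wood 375 angle from horiz -84.140625 a -70.4787711555135 8.929014204881259 20.90578825390151 z -173.926224051153 1.9968405197305916 b 6.956587142676542
t 40.9 gap 0.199 ff 0.0
wood 357 angle from horiz 87.09644 a -117.71806646491815 -5.60508182091967 10.639315428060096 z -162.74538942911465 3.7075715406102994 b 5.220509491223725
t 41.05 gap 0.203 ff 0.0
wood 372 angle from horiz -83.80508 a -84.62447809226704 9.335689308279447 22.932087765919853 z -178.2591290034829 2.657169307773488 b 4.872424264803977
t 41.2 gap 0.199 ff 0.0
wood 405 angle from horiz -68.27497 a -41.449092479889416 32.89769782847516 61.81267975116803 z -193.15918304171691 3.1251611082720454 b 6.373410070308314
```

>>> servo_tool([
  [0,0,0,0],
  [0,0,0,0],
  [0,0,0,0],
  [0,0,0,0],
  [0,0,0,0],
  [0,0,0,0],
  [0,0,0,0],
  [0,0,0,0],
  [0,0,0,0],
  [0,0,0,0],
  [0,0,0,0],
  [0,0,0,0],
  [0,0,0,0],
  [0,0,0,0],
  [0,0,0,0],
  [0,0,0,0],
  [0,0,0,0],
  [0,0,0,0],
  [0,0,0,0],
  [0,0,0,0],
])

```text
time: 43.75
ee_pos: [0.6405, 0.1983, 0.3375]
tool_rot: [[0.34, 0.94, -0.0], [0.94, -0.34, -0.0], [-0.0, -0.0, -1.0]]
ft_force: [-0.7, 0.3, 0.1]
finger_gap: 0.202
finger_force: 0.0
```

>>> servo_tool([
  [0,0,0,0],
  [0,0,0,0],
  [0,0,0,0],
  [0,0,0,0],
  [0,0,0,0],
  [0,0,0,0],
  [0,0,0,0],
  [0,0,0,0],
  [0,0,0,0],
  [0,0,0,0],
  [0,0,0,0],
  [0,0,0,0],
  [0,0,0,0],
  [0,0,0,0],
  [0,0,0,0],
  [0,0,0,0],
  [0,0,0,0],
  [0,0,0,0],
  [0,0,0,0],
  [0,0,0,0],
])

```text
time: 46.25
ee_pos: [0.6405, 0.1983, 0.3375]
tool_rot: [[0.34, 0.94, 0.0], [0.94, -0.34, 0.0], [0.0, 0.0, -1.0]]
ft_force: [0.1, 0.5, 0.5]
finger_gap: 0.202
finger_force: 0.0
```

```bash
python3 -c "
from h import *
for i in range(7): 
    arm.read_camera('top'); hang()" | grep -v steel
```

```text
t 46.3 gap 0.202 ff 0.0
wood 377 angle from horiz -84.992775 a -86.51137785377354 9.518305587658627 21.939644187383713 z -176.39752953358737 0.7124592276164243 b 5.270215383577338
t 46.4 gap 0.203 ff 0.0
wood 377 angle from horiz -78.45579 a -68.89395560132616 18.43031411222275 38.104654383357285 z -183.14939380863566 -2.465634938428274 b 7.077725948880897
t 46.5 gap 0.199 ff 0.0
wood 381 angle from horiz -74.50731 a -54.235024445092705 25.714293101874553 49.671661948407454 z -186.08848980775028 -0.6431138486586163 b 9.148779671599414
t 46.6 gap 0.202 ff 0.0
wood 380 angle from horiz -73.739815 a -22.19647675480388 27.155229816684006 51.686331409174464 z -180.96560537501165 4.47842971803164 b 9.598334478167349
t 46.7 gap 0.201 ff 0.0
wood 375 angle from horiz -77.38896 a -42.74659662055343 20.536494528824296 41.945219344343975 z -182.8799791667593 -6.427485104924857 b 9.012014635357229
t 46.8 gap 0.197 ff 0.0
wood 385 angle from horiz -83.22592 a -84.61931292241712 11.685840791819391 27.353795562760773 z -179.1362728003807 0.3085169332892046 b 7.062641587931253
t 46.9 gap 0.201 ff 0.0
wood 368 angle from horiz -86.38767 a -40.60929794552277 6.73976677328867 17.94990432110386 z -169.32642805061434 2.9745767199047535 b 5.48767191623115
```

The swing halves about every 5.5 s, so I'll wait it out within the time limit.

>>> servo_tool([
  [0,0,0,0],
  [0,0,0,0],
  [0,0,0,0],
  [0,0,0,0],
  [0,0,0,0],
  [0,0,0,0],
  [0,0,0,0],
  [0,0,0,0],
  [0,0,0,0],
  [0,0,0,0],
  [0,0,0,0],
  [0,0,0,0],
  [0,0,0,0],
  [0,0,0,0],
  [0,0,0,0],
  [0,0,0,0],
  [0,0,0,0],
  [0,0,0,0],
  [0,0,0,0],
  [0,0,0,0],
])

```text
time: 49.45
ee_pos: [0.6405, 0.1983, 0.3376]
tool_rot: [[0.34, 0.94, 0.0], [0.94, -0.34, -0.0], [0.0, 0.0, -1.0]]
ft_force: [0.4, -0.1, 0.7]
finger_gap: 0.199
finger_force: 0.0
```

>>> servo_tool([
  [0,0,0,0],
  [0,0,0,0],
  [0,0,0,0],
  [0,0,0,0],
  [0,0,0,0],
  [0,0,0,0],
  [0,0,0,0],
  [0,0,0,0],
  [0,0,0,0],
  [0,0,0,0],
  [0,0,0,0],
  [0,0,0,0],
  [0,0,0,0],
  [0,0,0,0],
  [0,0,0,0],
  [0,0,0,0],
  [0,0,0,0],
  [0,0,0,0],
  [0,0,0,0],
  [0,0,0,0],
])

```text
time: 51.95
ee_pos: [0.6405, 0.1982, 0.3375]
tool_rot: [[0.34, 0.94, -0.0], [0.94, -0.34, -0.0], [-0.0, -0.0, -1.0]]
ft_force: [-0.8, 0.2, 0.1]
finger_gap: 0.202
finger_force: 0.0
```

>>> servo_tool([
  [0,0,0,0],
  [0,0,0,0],
  [0,0,0,0],
  [0,0,0,0],
  [0,0,0,0],
  [0,0,0,0],
  [0,0,0,0],
  [0,0,0,0],
  [0,0,0,0],
  [0,0,0,0],
  [0,0,0,0],
  [0,0,0,0],
  [0,0,0,0],
  [0,0,0,0],
  [0,0,0,0],
  [0,0,0,0],
  [0,0,0,0],
  [0,0,0,0],
  [0,0,0,0],
  [0,0,0,0],
])

```text
time: 54.45
ee_pos: [0.6405, 0.1983, 0.3376]
tool_rot: [[0.34, 0.94, 0.0], [0.94, -0.34, -0.0], [-0.0, 0.0, -1.0]]
ft_force: [0.4, -0.1, 0.2]
finger_gap: 0.2
finger_force: 0.0
```

>>> servo_tool([
  [0,0,0,0],
  [0,0,0,0],
  [0,0,0,0],
  [0,0,0,0],
  [0,0,0,0],
  [0,0,0,0],
  [0,0,0,0],
  [0,0,0,0],
  [0,0,0,0],
  [0,0,0,0],
  [0,0,0,0],
  [0,0,0,0],
  [0,0,0,0],
  [0,0,0,0],
  [0,0,0,0],
  [0,0,0,0],
  [0,0,0,0],
  [0,0,0,0],
  [0,0,0,0],
  [0,0,0,0],
])

```text
time: 56.95
ee_pos: [0.6405, 0.1983, 0.3375]
tool_rot: [[0.34, 0.94, -0.0], [0.94, -0.34, -0.0], [-0.0, -0.0, -1.0]]
ft_force: [0.9, 0.8, 0.3]
finger_gap: 0.2
finger_force: 0.0
```

>>> servo_tool([
  [0,0,0,0],
  [0,0,0,0],
  [0,0,0,0],
  [0,0,0,0],
  [0,0,0,0],
  [0,0,0,0],
  [0,0,0,0],
  [0,0,0,0],
  [0,0,0,0],
  [0,0,0,0],
  [0,0,0,0],
  [0,0,0,0],
  [0,0,0,0],
  [0,0,0,0],
  [0,0,0,0],
  [0,0,0,0],
  [0,0,0,0],
  [0,0,0,0],
  [0,0,0,0],
  [0,0,0,0],
])

```text
time: 59.45
ee_pos: [0.6405, 0.1983, 0.3375]
tool_rot: [[0.34, 0.94, -0.0], [0.94, -0.34, -0.0], [-0.0, -0.0, -1.0]]
ft_force: [-0.0, -0.0, 0.1]
finger_gap: 0.202
finger_force: 0.0
```

>>> servo_tool([
  [0,0,0,0],
  [0,0,0,0],
  [0,0,0,0],
  [0,0,0,0],
  [0,0,0,0],
  [0,0,0,0],
  [0,0,0,0],
  [0,0,0,0],
  [0,0,0,0],
  [0,0,0,0],
  [0,0,0,0],
  [0,0,0,0],
  [0,0,0,0],
  [0,0,0,0],
  [0,0,0,0],
  [0,0,0,0],
  [0,0,0,0],
  [0,0,0,0],
  [0,0,0,0],
  [0,0,0,0],
])

```text
time: 61.95
ee_pos: [0.6405, 0.1983, 0.3376]
tool_rot: [[0.34, 0.94, 0.0], [0.94, -0.34, 0.0], [0.0, 0.0, -1.0]]
ft_force: [0.5, 0.2, 0.1]
finger_gap: 0.198
finger_force: 0.0
```

```bash
python3 -c "
from h import *
for i in range(6): 
    arm.read_camera('top'); hang()" | grep -v steel
```

```text
t 62.0 gap 0.198 ff 0.0
wood 377 angle from horiz -79.63374 a -54.20881478116099 16.15204995574889 35.67374389954962 z -179.73140733256562 4.718561214378525 b 7.908262163625612
t 62.1 gap 0.197 ff 0.0
wood 378 angle from horiz -79.72586 a -53.6617708952481 16.300583445205852 33.941038894460796 z -177.7416426821378 -4.79018047572799 b 7.795297747197488
t 62.2 gap 0.202 ff 0.0
wood 377 angle from horiz -79.873764 a -52.85249551371663 16.51665382138753 34.42855030556499 z -177.86684154126576 -5.205980856618719 b 7.692953118049264
t 62.3 gap 0.198 ff 0.0
wood 379 angle from horiz -79.80812 a -55.20905070949155 16.580222126750808 33.90477686730391 z -179.6356910773129 -4.333493917541009 b 7.673809578950438
t 62.4 gap 0.195 ff 0.0
wood 379 angle from horiz -79.39755 a -53.77782366644099 16.204949808490518 35.40007018534687 z -177.8837046175486 4.704750101097499 b 7.615538434259327
t 62.5 gap 0.202 ff 0.0
wood 375 angle from horiz -79.263535 a -57.635248424181576 16.009534820831583 34.3903569516509 z -182.60563603851782 3.687217751014993 b 7.777607559190779
```

>>> servo_tool([
  [0,0,0,0],
  [0,0,0,0],
  [0,0,0,0],
  [0,0,0,0],
  [0,0,0,0],
  [0,0,0,0],
  [0,0,0,0],
  [0,0,0,0],
  [0,0,0,0],
  [0,0,0,0],
  [0,0,0,0],
  [0,0,0,0],
  [0,0,0,0],
  [0,0,0,0],
  [0,0,0,0],
  [0,0,0,0],
  [0,0,0,0],
  [0,0,0,0],
  [0,0,0,0],
  [0,0,0,0],
])

```text
time: 65.05
ee_pos: [0.6405, 0.1983, 0.3375]
tool_rot: [[0.34, 0.94, -0.0], [0.94, -0.34, -0.0], [-0.0, -0.0, -1.0]]
ft_force: [0.6, 0.5, -0.7]
finger_gap: 0.2
finger_force: 0.0
```

>>> servo_tool([
  [0,0,0,0],
  [0,0,0,0],
  [0,0,0,0],
  [0,0,0,0],
  [0,0,0,0],
  [0,0,0,0],
  [0,0,0,0],
  [0,0,0,0],
  [0,0,0,0],
  [0,0,0,0],
  [0,0,0,0],
  [0,0,0,0],
  [0,0,0,0],
  [0,0,0,0],
  [0,0,0,0],
  [0,0,0,0],
])

```text
time: 67.05
ee_pos: [0.6405, 0.1983, 0.3375]
tool_rot: [[0.34, 0.94, -0.0], [0.94, -0.34, -0.0], [-0.0, -0.0, -1.0]]
ft_force: [0.1, -0.1, -0.6]
finger_gap: 0.201
finger_force: 0.0
```

```bash
python3 -c "
from h import *
hang(); print(arm.finish_job())"
```

```text
t 67.05 gap 0.201 ff 0.0
wood 377 angle from horiz -79.62034 a -54.35222517474917 16.505453621188558 33.87094048410445 z -179.91315512732046 -4.845894096780046 b 7.4437170010267275
steel 157 angle from horiz 79.34644 a -73.68951836438848 -5.885557003979063 26.50863696594366 z -184.94108200649683 4.481677897775538 b 11.557587111834435
the job is handed in; nothing more can be done
None
```

I handed the job in at 67 s with the wand hanging by its eye on the peg, its swing down to about 0.3° at the 62 s check; I judged the switch fully pressed from the contact force alone, about 6 N with a stiff stop, as the cameras showed no click or light.

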